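# Set up the cut-off saw for a timed cut

### The arm

A 6-joint arm with a two-finger parallel gripper is mounted at the origin on the work surface. World frame = base frame: x ahead of the robot, y to its left, z up, the work surface at z = 0. Lengths are in m, angles in rad, forces in N, time in s.
With the tool pointing down it reaches from about 0.325 to 0.925 m from the base axis. Payload 3.1 kg.
Tool frame: the origin (TCP) lies at the very end of the fingers, on their centre line; the grasp point (between the pads) lies 19 mm behind it (ctrl.grip_depth is the distance from the TCP to the grasp point, in m); z points along the fingers, y is the direction in which the jaws open and shut (so a half turn about z gives the same grasp; the last joint's range is limited). The gripper opens to 85 mm and grips with 20 to 120 N. Pads are 22 mm wide; open, the fingers measure 114 mm over their backs; the gripper's body (76 mm by 85 mm) begins 54 mm behind the grasp point. The pads swing forward as they close: fully open they stand 13 mm farther back than shut.
Start: joints at [1.015, 0.217, 1.613, -0, 1.311, -0.112], TCP at [0.268, 0.564, 0.231] pointing down, gripper open.
Joint ranges: [-2.75, 2.75], [-0.78, 2.1], [0.31, 2.55], [-1.13, 4.27], [0.13, 2.63], [-2.58, 2.58]. Speed limits (rad/s): [2.79, 2.79, 3.14, 3.14, 3.14, 3.14].

### API

Orientations are given as a unit quaternion [x, y, z, w].
In Python, from rig import ctrl gives the robot as it stands. The module is installed in compiled form; this text tells all that it offers.
- The arm moves only by the tool drive_tool, never from a script. Its argument "increments" is a list of rows, each an object of numbers: "rx", "ry", "rz": the turn, a rotation vector about the tool's x, y, z in rad; "dx", "dy", "dz": the shift along the tool's x, y, z in units of 40 mm (1.0 is 40 mm); "gripper": the opening, from -1 (shut) to 1 (fully open). In form: [{"rx": .., "ry": .., "rz": .., "dx": .., "dy": .., "dz": .., "gripper": ..}, ...]. A call has 1 to 8 rows; each row is the pose to reach, as a shift and turn from the pose measured when the call began, along the tool's axes at that moment; what a row does not reach only later rows make up. A row lasts 1/10 s, in which the tool goes at most 50 mm and 8.59 degrees, less where a joint would pass 70% of its speed; a pose out of reach is approached as far as the arm can. A call with a gripper value outside its range is refused whole. The fingers move at their own pace and stop on an object; the grip force is fixed at half the most. Time passes only in rows, so rows that repeat a pose let the fingers close. It gives the time, the measured TCP pose, the force and the opening at its end, in the units of the state.
- ctrl.read_state(): the state, without advancing time (a new reading comes with each control period).
- ctrl.capture(name): name is "scene" or "top"; returns (picture, depth): 384x512x3 uint8, red, green, blue; 384x512 float32, m along the optical axis (not along the pixel's ray), 0 where there is no reading.
- ctrl.get_calibration(name): a dict with "fovy" (degrees; the focal length in pixels is half the picture's height over the tangent of half this angle, whatever the lens; pixels are square), "cx", "cy" (the principal point, pixels), "k1" (the pictures are not rectified: a ray, as slopes to the right and down, at radius r is drawn at 1 + k1 r^2 times it, then the intrinsics apply), "R" (3x3) and "t" (3): a world point X has camera coordinates R X + t. Camera axes: x right, y down, z forward; pixel columns grow to the right and rows downward; lengths in m; the calibration is good to about 2 mm. A picture is of the moment at which its call begins. get_calibration takes no time and is no camera call.
- ctrl.hand_in(): hands the job in, once; it reports no verdict.
The state is a dict: "time": time; "joints": joint angles; "dq": joint speeds; "joint_torque": joint torques, N m; "tool_pos": TCP position; "eef_rot": TCP orientation; "force": force on the tool from outside, world axes, zero at the start; "torque": the same for the moment, N m; "gripper_width": finger opening in m.
Only numpy, scipy, OpenCV 4.12 (cv2) and the standard library are available. Lean on these libraries where they do the work, as an engineer would, in place of code of your own. Each camera call takes 0.05 s, during which the arm holds its last target.

### The job

Lay the long square aluminium bar flat across the bed of the small saw's vise, between the open jaws and about centred so that it sticks out equally on both sides, and let go of it; then slide the sliding jaw towards the saw head until the bar is clamped against the fixed jaw. Next wind the timer's key clockwise, a part turn at a time, until it is fully wound at its stop, and only then throw the isolator's toggle lever right over until it snaps to the far side. Leave the other things on the bench where they are.

Things in the scene. Friction and masses are not known exactly. Their poses are not given: they have to be found in the camera images.
- bar: The work: plain aluminium square bar, 200 x 30 x 30 mm, 0.48 kg (up to 20 % more or less), loose, lying flat on the bench. Origin: centre of its underside; its x axis runs along its length.
- saw: Small grey bench cut-off saw, fixed to the bench; it stands at the robot's left. Origin: on the bench under the vise. Its x axis points from the vise to the raised saw head (motor, and a yellow wheel hood on the +y side); the head takes up x from +140 to +290 mm, up to 250 mm high. Vise bed: flat, 60 mm above the bench, 110 mm wide (y from -55 to +55 mm). Fixed jaw: 90 mm wide (y), its face at x = +70 mm looking to -x, top 100 mm above the bench.
- vise_seat (a point): Point on the bed surface (60 mm above the bench), axes as the saw's: where the origin of the bar (centre of its underside) must be when clamped, with the bar's length along the saw's y axis. It lies 15 mm before the fixed jaw's face, midway across the jaws.
- jaw (a joint): Sliding jaw of the vise, m: 0 fully open (its face at saw x = -60 mm, so 130 mm between the jaws), grows as the jaw slides along the saw's +x; it touches a clamped 30 mm bar at 0.100; end of travel 0.115. Starts between 0 and 0.015. The jaw is 30 mm thick (x), 90 mm wide, 40 mm high above the bed. It slides with about 2 N of friction plus 10 N per m/s, needs up to about 12 N while it pushes the bar along, and stays where it is left.
- jaw_post (a point): On the axis of the upright round post behind the sliding jaw, by which the jaw is pushed or pulled: 24 mm in diameter, with a round black cap 32 mm across from 80 to 92 mm above the bed. This point is 70 mm above the bed (130 mm above the bench) and 45 mm behind the jaw's face; ahead of the post is the jaw block (40 mm high), round its foot a slab 40 mm wide, 16 mm high, reaching 35 mm behind the post's axis; above that the post is clear on all other sides.
- timer: Wind-up timer, fixed: grey case 140 x 130 x 70 mm with a round aluminium dial and a steel wing key on top. Origin: centre of its underside. On the dial are ticks at every 0.5 rad of winding, from the unwound position clockwise; the last is long and thick: fully wound. The timer and the isolator may be found in each other's place.
- key_grip (a point): Middle of the wing of the key, on its vertical axis, 109 mm above the bench. The wing is an upright plate 64 mm long, 10 mm thick, 32 mm high (from 91 to 123 mm above the bench). This frame turns with the key: its x axis runs along the wing, z is up. A small black pointer at the key's foot, on its +x side, shows the position on the dial.
- key (a joint): Winding of the key, rad: 0 unwound, grows clockwise seen from above (at 0 the wing lies along the timer's x axis), hard stop at 4.5 = fully wound. Starts between 0 and 0.8. Winding takes 0.14 N m of friction plus a spring torque of 0.02 N m per rad; released, it stays where it is.
- isolator: Isolator switch, fixed: grey box 120 x 90 x 60 mm with a steel toggle lever on top. Origin: centre of its underside. The lever swings in the box's x-z plane about a pivot 65 mm above the bench over the origin; off leans to the box's -x, on leans to +x.
- toggle_tip (a point): Centre of the 26 mm ball at the end of the toggle lever, 85 mm from the pivot (140 mm above the bench when off, 41 mm from the middle of the box). The lever rod is 12 mm thick.
- toggle (a joint): Toggle lever, rad: 0 off (as it starts), 1.0 on. A spring holds it at either end; pushed at the ball with 1.5 to 2 N it snaps over by itself once past 0.5.
- wrench: Bystander: open spanner, 180 mm, lying flat.
- offcut: Bystander: round aluminium offcut, 40 mm across, 60 mm high, standing.
- vblock: Bystander: dark steel block with a groove, 70 x 50 x 45 mm.
- carton: Bystander: cardboard box, 100 x 140 x 90 mm.
- oiler: Bystander: white plastic bottle with black cap, 56 mm across, 150 mm high.
- brush: Bystander: bench brush, 150 mm, lying.
- plate: Bystander: steel plate, 90 x 60 x 12 mm, lying flat.
Not all that is in view belongs to the job. Leave any turquoise look-alike of the timer alone.

How it is judged:
By the outcome, as a careful person would: the job done as asked, in the order asked, and still so for the second after the job is handed in, with the robot touching nothing.
It also fails if it takes over 72 s, if anything falls off the work surface, if the arm or the gripper's body presses on something with over 40 N, if the wrist force passes 120 N, or if a joint passes its speed limit or range.

## Working session

There is one attempt and no reset: what is moved stays moved. The work goes in short steps, Python scripts to look and compute and a tool call to move; the robot and the scene stay as the last step left them, time stands still between calls to the robot, and variables do not carry over. Pictures are saved under pics/ and viewed, and the job is handed in when it is done.

Besides the shell and the picture viewer there is one more tool, called after "Request:" as a command line: name --argument value ..., lists and objects as JSON in quotes. drive_tool: Moves the arm, as the interface text tells. Its arguments: {"type":"object","properties":{"increments":{"type":"array"}},"required":["increments"]}

```bash
mkdir -p pics; ls; cat > h.py <<'E'
import numpy as np, cv2
from rig import ctrl
def K(n):
    c=ctrl.get_calibration(n); f=192/np.tan(np.radians(c['fovy'])/2)
    return c,f
def ray(n,u,v):
    c,f=K(n)
    d=np.array([(u-c['cx'])/f,(v-c['cy'])/f]); x=d.copy()
    for _ in range(30): x=d/(1+c['k1']*(x@x))
    R=np.array(c['R']);t=np.array(c['t'])
    return -R.T@t, R.T@np.array([x[0],x[1],1])
def onplane(n,u,v,z):
    o,d=ray(n,u,v); return o+d*(z-o[2])/d[2]
def depthpt(n,u,v,dep):
    o,d=ray(n,u,v); return o+d*dep[int(round(v)),int(round(u))]
def proj(n,X):
    c,f=K(n); p=np.array(c['R'])@np.array(X)+np.array(c['t']); x=p[:2]/p[2]; x=x*(1+c['k1']*(x@x)); return x*f+[c['cx'],c['cy']]
E
python3 - <<'E'
from h import *
print(ctrl.read_state(), ctrl.grip_depth)
for n in('scene','top'):
    p,d=ctrl.capture(n); np.save(n+'0.npy',d); cv2.imwrite(f'{n}0.png',p[...,::-1])
    cv2.imwrite(f'pics/{n}0.png',cv2.resize(p[...,::-1],(768,576),interpolation=cv2.INTER_CUBIC)); print(ctrl.get_calibration(n))
E
```

```text
pics
{'time': 0.0, 'joints': array([ 1.01479123e+00,  2.17763706e-01,  1.61493798e+00,  6.37742602e-06,
        1.31132427e+00, -1.12212911e-01]), 'dq': array([ 1.65270969e-03,  2.69108096e-03, -9.28473845e-04,  7.89174090e-05,
       -7.20201868e-04,  1.32181643e-03]), 'joint_torque': array([-1.16339111e-04, -3.96838367e+01, -3.03856909e+01, -1.58324328e-04,
        9.41110746e-03,  1.53852771e-06]), 'tool_pos': array([0.26790136, 0.56375692, 0.22996036]), 'eef_rot': array([ 2.20080259e-01,  9.75481009e-01, -1.14836330e-03, -4.01883995e-04]), 'force': array([-0.10178378, -0.23558284,  1.04358349]), 'torque': array([-0.02094887,  0.01599744,  0.03072726]), 'gripper_width': 0.08550392391175593} 0.0187
{'fovy': 49.424268706418744, 'cx': 262.0609023031635, 'cy': 198.43721926721733, 'k1': 0.03883457975799154, 'R': array([[-0.68970625,  0.72407586,  0.00440982],
       [ 0.49563535,  0.47653142, -0.72612906],
       [-0.52787394, -0.49863008, -0.68754429]]), 't': array([ 0.42459338, -0.13525532,  1.65147134])}
{'fovy': 44.3121006114569, 'cx': 261.51906803060655, 'cy': 186.25099266382352, 'k1': -0.07436500792278476, 'R': array([[-0.00248192, -0.99995617, -0.00902764],
       [-0.99687946,  0.00318637, -0.07887452],
       [ 0.07889983,  0.0088037 , -0.99684367]]), 't': array([-0.07998961,  0.53085126,  1.65201321])}
```

View pics/top0.png

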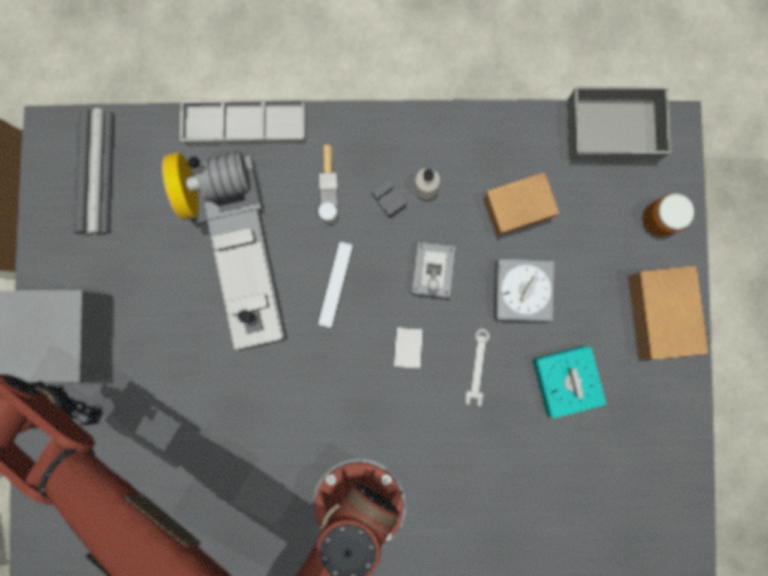

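View pics/scene0.png

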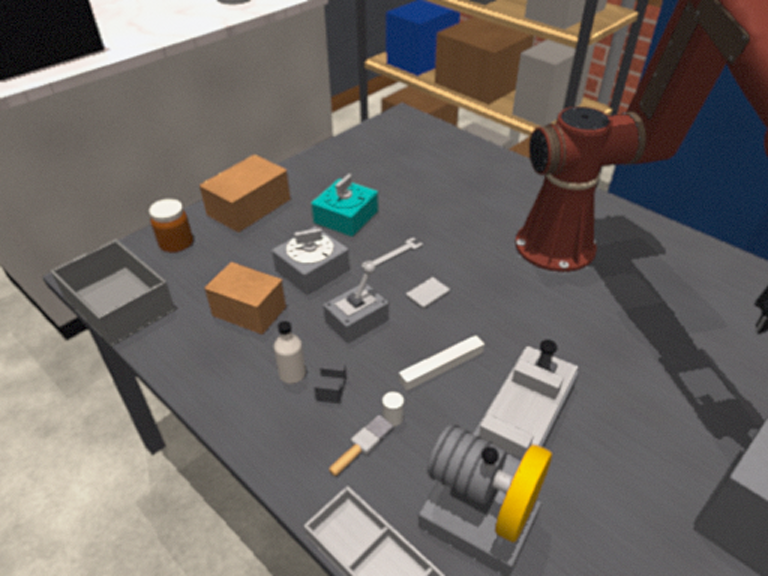

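The top view shows the bar at (335,285), the saw vise at (245,280), the isolator at (434,270), the timer at (525,290) and the turquoise decoy at (571,382), all in 768-wide pixels. Next I'll zoom in and measure.

```bash
python3 - <<'E'
import cv2,numpy as np
p=cv2.imread('top0.png')
a=cv2.resize(p[95:240,110:230],None,fx=5,fy=5,interpolation=cv2.INTER_CUBIC)
cv2.imwrite('pics/z1.png',a[:600] if False else cv2.resize(p[120:235,130:240],(574,600),interpolation=cv2.INTER_CUBIC))
cv2.imwrite('pics/z2.png',cv2.resize(p[155:220,270:375],(800,495),interpolation=cv2.INTER_CUBIC))
s=cv2.imread('scene0.png')
cv2.imwrite('pics/z3.png',cv2.resize(s[130:230,170:270],(600,600),interpolation=cv2.INTER_CUBIC))
cv2.imwrite('pics/z4.png',cv2.resize(s[220:340,260:400],(700,600),interpolation=cv2.INTER_CUBIC))
E
```

```text
(no output)
```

View pics/z1.png

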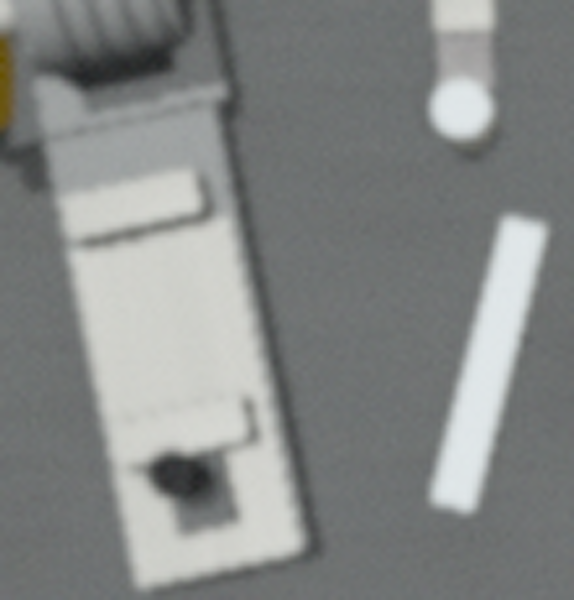

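View pics/z2.png

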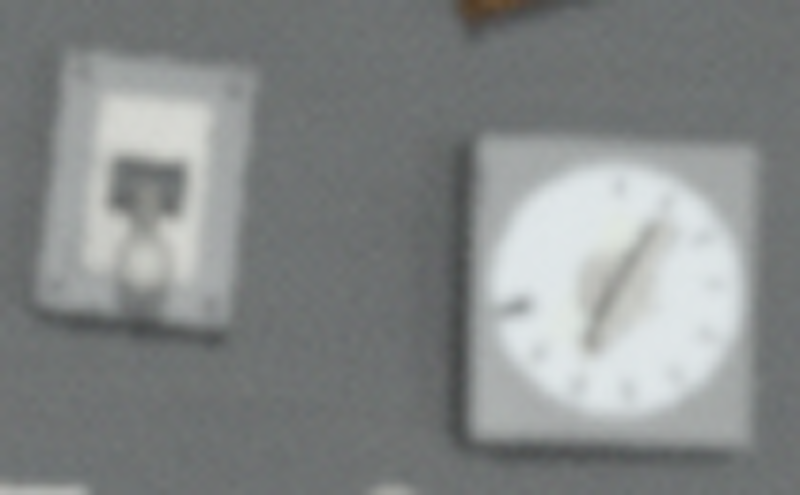

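View pics/z3.png

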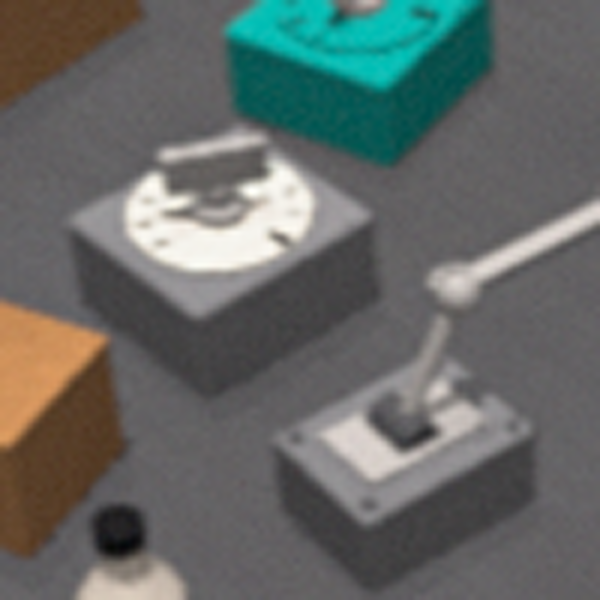

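View pics/z4.png

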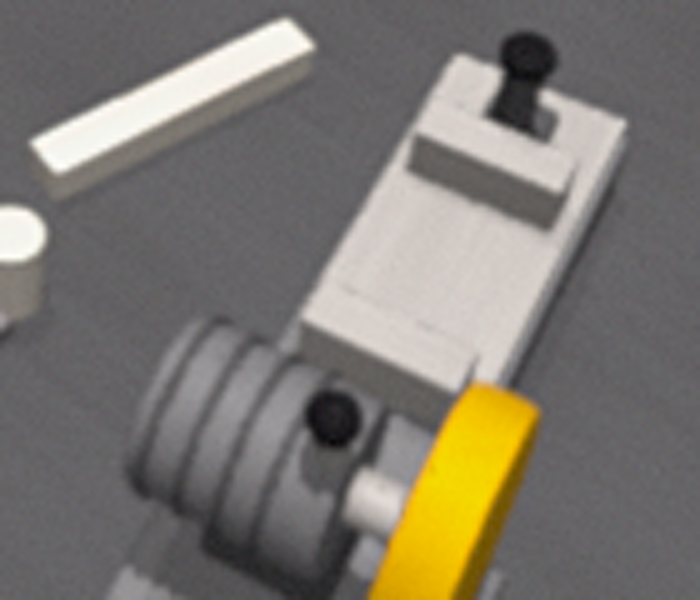

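```bash
cat > cloud.py <<'E'
from h import *
def cloud(n,d):
    c,f=K(n); v,u=np.mgrid[0:384,0:512].astype(float)
    a=np.stack([(u-c['cx'])/f,(v-c['cy'])/f],-1); x=a.copy()
    for _ in range(30): x=a/(1+c['k1']*(x**2).sum(-1,keepdims=True))
    P=np.concatenate([x,np.ones((384,512,1))],-1)*d[...,None]
    return (P-np.array(c['t']))@np.array(c['R'])
def rect(pts):
    r=cv2.minAreaRect((pts[:,:2]*1000).astype(np.float32)); return r
E
python3 - <<'E'
from cloud import *
d=np.load('top0.npy');p=cv2.imread('top0.png')
P=cloud('top',d)
def comp(mask,seed):
    n,l=cv2.connectedComponents(mask.astype(np.uint8)); i=l[seed[1],seed[0]]; return l==i if i else None
def rep(name,zlo,zhi,seed,box,zp):
    z=P[...,2]; m=(z>zlo)&(z<zhi)&(d>0); b=np.zeros_like(m); b[box[1]:box[3],box[0]:box[2]]=1; m&=b
    pts=P[m]; 
    if len(pts)<5: print(name,'few',len(pts));return
    # rays on plane
    vs,us=np.nonzero(m); Q=np.array([onplane('top',u,v,zp) for u,v in zip(us,vs)])
    print(name,len(pts),'zmed %.4f'%np.median(pts[:,2]),'rect',cv2.minAreaRect((Q[:,:2]*1000).astype(np.float32)), 'mean',Q.mean(0).round(4))
rep('bar',.015,.045,0,(208,158,240,222),.03)
rep('bed',.052,.068,0,(135,135,195,240),.06)
rep('jawtops',.09,.11,0,(135,150,170,168),.1)
rep('slidejaw',.09,.11,0,(145,192,185,215),.1)
rep('cap',.14,.165,0,(145,195,185,225),.152)
rep('iso',.05,.068,0,(270,155,310,205),.06)
rep('ball',.125,.17,0,(270,155,310,205),.148)
rep('timer',.06,.08,0,(325,168,375,220),.07)
rep('key',.11,.135,0,(325,168,375,220),.123)
g=cv2.cvtColor(p,cv2.COLOR_BGR2GRAY)
m=np.zeros_like(g);m[158:222,208:240]=(g[158:222,208:240]>150)
vs,us=np.nonzero(m);Q=np.array([onplane('top',u,v,.03) for u,v in zip(us,vs)])
print('bar bright',cv2.minAreaRect((Q[:,:2]*1000).astype(np.float32)),Q.mean(0))
# dial
f=lambda X,Y:(270+X/800*105-.5,155+Y/495*65-.5)
for X,Y,z in[(620,287,.075),(660,222,.123),(592,345,.123),(620,187,.072),(515,305,.072),(628,390,.072)]: print(X,Y,onplane('top',*f(X,Y),z).round(4))
E
```

```text
bar 498 zmed 0.0289 rect ((515.5594482421875, 45.76360321044922), (201.9705810546875, 87.97332763671875), 0.27177301049232483) mean [0.5182 0.0533 0.03  ]
bed 1898 zmed 0.0587 rect ((546.288818359375, 269.03192138671875), (342.91412353515625, 134.9242706298828), 11.312057495117188) mean [0.5254 0.2584 0.06  ]
jawtops 226 zmed 0.0990 rect ((619.2979125976562, 281.3399963378906), (31.083932876586914, 88.15972137451172), 13.748510360717773) mean [0.6196 0.2813 0.1   ]
slidejaw 243 zmed 0.0991 rect ((457.76025390625, 246.58651733398438), (55.62155532836914, 92.1497802734375), 12.357522010803223) mean [0.4694 0.2486 0.1   ]
cap 76 zmed 0.1504 rect ((441.67529296875, 241.61044311523438), (29.75114631652832, 29.43802261352539), 89.95904541015625) mean [0.4412 0.2428 0.152 ]Traceback (most recent call last):
  File "<stdin>", line 18, in <module>
  File "<stdin>", line 11, in rep
  File "h.py", line 13, in onplane
    o,d=ray(n,u,v); return o+d*(z-o[2])/d[2]
        ~~~^^^^^^^
  File "h.py", line 7, in ray
    c,f=K(n)
        ~^^^
  File "h.py", line 4, in K
    c=ctrl.get_calibration(n); f=192/np.tan(np.radians(c['fovy'])/2)
ValueError: time passes only in moves, steps and waits
```

```bash
sed -i 's/^def K(n):/_c={}\ndef K(n):/; s/    c=ctrl.get_calibration(n); f=/    if n not in _c: _c[n]=ctrl.get_calibration(n)\n    c=_c[n]; f=/' h.py
cat > m1.py <<'E'
from cloud import *
d=np.load('top0.npy');p=cv2.imread('top0.png')
P=cloud('top',d)
def rep(name,zlo,zhi,box,zp,er=0):
    z=P[...,2]; m=(z>zlo)&(z<zhi)&(d>0); b=np.zeros_like(m); b[box[1]:box[3],box[0]:box[2]]=1; m&=b
    n,l,st,_=cv2.connectedComponentsWithStats(m.astype(np.uint8),connectivity=4); m=l==1+np.argmax(st[1:,4])
    pts=P[m]
    vs,us=np.nonzero(m); Q=np.array([onplane('top',u,v,zp) for u,v in zip(us,vs)])
    r=cv2.minAreaRect((Q[:,:2]*1000).astype(np.float32)); print(name,len(pts),'z %.4f'%np.median(pts[:,2]),np.round(np.array(r[0]),1),np.round(np.array(r[1]),1),round(r[2],2), 'mean',Q.mean(0).round(4))
rep('bar',.02,.045,(208,158,240,222),.03)
rep('bed',.052,.068,(135,135,195,240),.06)
rep('fixjaw',.09,.11,(135,150,175,168),.1)
rep('slidejaw',.092,.106,(145,192,185,207),.1)
rep('cap',.14,.165,(145,195,185,225),.152)
rep('iso',.05,.068,(270,155,310,205),.06)
rep('ball',.125,.17,(270,155,310,205),.148)
rep('timer',.06,.08,(325,168,375,220),.07)
rep('key',.11,.135,(325,168,375,220),.123)
g=cv2.cvtColor(p,cv2.COLOR_BGR2GRAY)
m=np.zeros_like(g);m[158:222,208:240]=(g[158:222,208:240]>150)
vs,us=np.nonzero(m);Q=np.array([onplane('top',u,v,.03) for u,v in zip(us,vs)])
print('bar bright',cv2.minAreaRect((Q[:,:2]*1000).astype(np.float32)),Q.mean(0))
f=lambda X,Y:(270+X/800*105-.5,155+Y/495*65-.5)
for X,Y,z in[(620,287,.075),(660,222,.123),(592,345,.123),(620,187,.072),(515,305,.072),(628,390,.072)]: print(X,Y,onplane('top',*f(X,Y),z).round(4))
E
python3 m1.py
```

```text
bar 483 z 0.0291 [519.   53.6] [ 30.9 198.9] 75.83 mean [0.5184 0.0537 0.03  ]
bed 1636 z 0.0594 [498.4 254.7] [241.2 119.7] 12.92 mean [0.5032 0.2533 0.06  ]
fixjaw 226 z 0.0990 [619.3 281.3] [31.1 88.2] 13.75 mean [0.6196 0.2813 0.1   ]
slidejaw 202 z 0.0989 [470.3 249.6] [29.9 91.5] 12.36 mean [0.4724 0.2469 0.1   ]
cap 76 z 0.1504 [441.7 241.6] [29.8 29.4] 89.96 mean [0.4412 0.2428 0.152 ]
iso 738 z 0.0597 [ 550.4 -176.2] [ 89.6 120.2] 83.04 mean [ 0.5526 -0.176   0.06  ]
ball 51 z 0.1480 [ 509.6 -170.9] [23.1 23.2] 44.81 mean [ 0.5103 -0.1709  0.148 ]
timer 1400 z 0.0706 [ 502.6 -386.5] [131.2 138.9] 88.82 mean [ 0.5024 -0.3865  0.07  ]
key 62 z 0.1216 [ 502.8 -386.3] [11.5 63.4] 59.4 mean [ 0.5027 -0.3869  0.123 ]
bar bright ((520.0140380859375, 53.942054748535156), (35.14124298095703, 204.05860900878906), 75.5152587890625) [0.51982512 0.0540113  0.03      ]
620 287 [ 0.5049 -0.3886  0.075 ]
660 222 [ 0.5302 -0.3979  0.123 ]
592 345 [ 0.4764 -0.3672  0.123 ]
620 187 [ 0.5504 -0.3899  0.072 ]
515 305 [ 0.4971 -0.3415  0.072 ]
628 390 [ 0.4586 -0.392   0.072 ]
```

```bash
cat > to.py <<'E'
import sys
from h import *
from scipy.spatial.transform import Rotation as R
def to(x,y,z,yaw):
    s=ctrl.read_state(); a=np.radians(yaw)
    Y=np.array([np.cos(a),np.sin(a),0]);Z=np.array([0,0,-1.]);X=np.cross(Y,Z)
    T=np.stack([X,Y,Z],1); C=R.from_quat(s['eef_rot'])
    d=C.inv().apply(np.array([x,y,z])-s['tool_pos'])/.04; r=(C.inv()*R.from_matrix(T)).as_rotvec()
    print('t',s['time'],'pos',s['tool_pos'].round(4),'yaw',round(np.degrees(np.arctan2(*C.as_matrix()[[1,0],1])),1),'F',s['force'].round(1),'T',s['torque'].round(2),'w',round(s['gripper_width'],4),'j6',round(s['joints'][5],2))
    print('d',d.round(3),'r',r.round(3),'dist',round(float(np.linalg.norm(d)*.04),3),'rows',max(np.linalg.norm(d)*.8,np.linalg.norm(r)/.15))
to(*map(float,sys.argv[1:]))
E
python3 to.py .519 .054 .12 75.8
```

```text
t 0.1 pos [0.2679 0.5638 0.2301] yaw 64.6 F [-0.1 -0.6 -0.8] T [-0.    0.01 -0.05] w 0.0856 j6 -0.11
d [-11.142  -8.811   2.769] r [-0.002 -0.    -0.196] dist 0.579 rows 11.577453436582566
```

Request:
drive_tool --increments '[{"dx":-1,"dy":-0.79,"dz":0,"gripper":1},{"dx":-2,"dy":-1.6,"dz":0,"gripper":1},{"dx":-3,"dy":-2.4,"dz":0,"gripper":1},{"dx":-4,"dy":-3.2,"dz":0,"rz":-0.05,"gripper":1},{"dx":-5,"dy":-3.95,"dz":0,"rz":-0.1,"gripper":1},{"dx":-6,"dy":-4.75,"dz":0,"rz":-0.15,"gripper":1},{"dx":-7,"dy":-5.54,"dz":0,"rz":-0.19,"gripper":1},{"dx":-8,"dy":-6.33,"dz":0,"rz":-0.19,"gripper":1}]'

```text
validation failed for argument at $.in...
```

```bash
python3 to.py .519 .054 .08 75.8
```

```text
t 0.1 pos [0.2679 0.5638 0.2301] yaw 64.6 F [-0.1 -0.6 -0.8] T [-0.    0.01 -0.05] w 0.0856 j6 -0.11
d [-11.142  -8.809   3.769] r [-0.002 -0.    -0.196] dist 0.588 rows 11.755852259680584
```

Request:
drive_tool --increments '[{"rx":0,"ry":0,"rz":0,"dx":-1.0,"dy":-0.79,"dz":0,"gripper":1},{"rx":0,"ry":0,"rz":0,"dx":-2.0,"dy":-1.6,"dz":0,"gripper":1},{"rx":0,"ry":0,"rz":0,"dx":-3.0,"dy":-2.4,"dz":0,"gripper":1},{"rx":0,"ry":0,"rz":-0.05,"dx":-4.0,"dy":-3.2,"dz":0,"gripper":1},{"rx":0,"ry":0,"rz":-0.1,"dx":-5.0,"dy":-3.95,"dz":0,"gripper":1},{"rx":0,"ry":0,"rz":-0.15,"dx":-6.0,"dy":-4.75,"dz":0,"gripper":1},{"rx":0,"ry":0,"rz":-0.19,"dx":-7.0,"dy":-5.54,"dz":0,"gripper":1},{"rx":0,"ry":0,"rz":-0.19,"dx":-8.0,"dy":-6.33,"dz":0,"gripper":1}]'

```text
time: 0.9
tool_pos: [0.4446, 0.2034, 0.2302]
eef_rot: [0.126, 0.992, -0.001, -0.001]
force: [0.8, 1.0, 0.9]
gripper_width: 0.0855
```

```bash
python3 to.py .519 .054 .08 75.8
```

```text
t 0.9 pos [0.4446 0.2034 0.2302] yaw 75.5 F [0.8 1.  0.9] T [-0.01 -0.03  0.03] w 0.0855 j6 -1.03
d [-2.739 -3.143  3.76 ] r [-0.002 -0.001 -0.005] dist 0.225 rows 4.49128511787123
```

Request:
drive_tool --increments '[{"rx":0,"ry":0,"rz":0,"dx":-0.8,"dy":-0.9,"dz":0.2,"gripper":1},{"rx":0,"ry":0,"rz":0,"dx":-1.6,"dy":-1.8,"dz":0.6,"gripper":1},{"rx":0,"ry":0,"rz":0,"dx":-2.3,"dy":-2.6,"dz":1.2,"gripper":1},{"rx":0,"ry":0,"rz":0,"dx":-2.74,"dy":-3.14,"dz":2.0,"gripper":1},{"rx":0,"ry":0,"rz":0,"dx":-2.74,"dy":-3.14,"dz":2.8,"gripper":1},{"rx":0,"ry":0,"rz":0,"dx":-2.74,"dy":-3.14,"dz":3.6,"gripper":1},{"rx":0,"ry":0,"rz":0,"dx":-2.74,"dy":-3.14,"dz":4.0,"gripper":1},{"rx":0,"ry":0,"rz":0,"dx":-2.74,"dy":-3.14,"dz":4.0,"gripper":1}]'

```text
time: 1.7
tool_pos: [0.5155, 0.054, 0.0667]
eef_rot: [0.126, 0.992, -0.001, -0.005]
force: [0.5, 0.1, -0.7]
gripper_width: 0.0858
```

```bash
python3 to.py .519 .0537 .005 75.8
```

```text
t 1.7 pos [0.5155 0.054  0.0667] yaw 75.5 F [ 0.5  0.1 -0.7] T [-0.01  0.05  0.04] w 0.0858 j6 -1.35
d [-0.1    0.021  1.542] r [-0.004 -0.009 -0.006] dist 0.062 rows 1.2359581292549473
```

Request:
drive_tool --increments '[{"rx":0,"ry":-0.009,"rz":0,"dx":-0.1,"dy":0.02,"dz":0.6,"gripper":1},{"rx":0,"ry":-0.009,"rz":0,"dx":-0.1,"dy":0.02,"dz":1.1,"gripper":1},{"rx":0,"ry":-0.009,"rz":0,"dx":-0.1,"dy":0.02,"dz":1.45,"gripper":1},{"rx":0,"ry":-0.009,"rz":0,"dx":-0.1,"dy":0.02,"dz":1.5,"gripper":1},{"rx":0,"ry":-0.009,"rz":0,"dx":-0.1,"dy":0.02,"dz":1.5,"gripper":-1},{"rx":0,"ry":-0.009,"rz":0,"dx":-0.1,"dy":0.02,"dz":1.5,"gripper":-1},{"rx":0,"ry":-0.009,"rz":0,"dx":-0.1,"dy":0.02,"dz":1.5,"gripper":-1},{"rx":0,"ry":-0.009,"rz":0,"dx":-0.1,"dy":0.02,"dz":1.5,"gripper":-1}]'

```text
time: 2.5
tool_pos: [0.52, 0.0539, 0.0079]
eef_rot: [0.126, 0.992, -0.002, 0.001]
force: [-7.8, -0.9, 10.2]
gripper_width: 0.0288
```

```bash
python3 to.py .519 .0537 .15 75.8
```

```text
t 2.5 pos [0.52   0.0539 0.0079] yaw 75.5 F [-7.8 -0.9 10.2] T [-0.53  1.3   0.02] w 0.0288 j6 -1.34
d [ 0.017 -0.022 -3.551] r [-0.003  0.002 -0.006] dist 0.142 rows 2.84117621089211
```

Request:
drive_tool --increments '[{"rx":0,"ry":0,"rz":0,"dx":0,"dy":0,"dz":-0.2,"gripper":-1},{"rx":0,"ry":0,"rz":0,"dx":0,"dy":0,"dz":-0.7,"gripper":-1},{"rx":0,"ry":0,"rz":0,"dx":0,"dy":0,"dz":-1.4,"gripper":-1},{"rx":0,"ry":0,"rz":0,"dx":0,"dy":0,"dz":-2.2,"gripper":-1},{"rx":0,"ry":0,"rz":0,"dx":0,"dy":0,"dz":-3.0,"gripper":-1},{"rx":0,"ry":0,"rz":0,"dx":0,"dy":0,"dz":-3.6,"gripper":-1},{"rx":0,"ry":0,"rz":0,"dx":0,"dy":0,"dz":-4.1,"gripper":-1},{"rx":0,"ry":0,"rz":0,"dx":0,"dy":0,"dz":-4.1,"gripper":-1}]'

```text
time: 3.3
tool_pos: [0.5215, 0.0544, 0.1749]
eef_rot: [0.126, 0.992, -0.001, 0.004]
force: [0.8, 0.2, -4.6]
gripper_width: 0.0288
```

```bash
python3 to.py .5559 .2669 .17 12.8; python3 - <<'E'
from h import *
p,d=ctrl.capture('top'); np.save('top1.npy',d); cv2.imwrite('pics/t1.png',cv2.resize(p[100:260,120:280,::-1],(600,600),interpolation=cv2.INTER_CUBIC))
E
```

```text
t 3.3 pos [0.5215 0.0544 0.1749] yaw 75.5 F [ 0.8  0.2 -4.6] T [-0.01 -0.07  0.04] w 0.0288 j6 -1.34
d [0.502 5.358 0.11 ] r [0.003 0.008 1.094] dist 0.215 rows 7.292686481475196
```

View pics/t1.png

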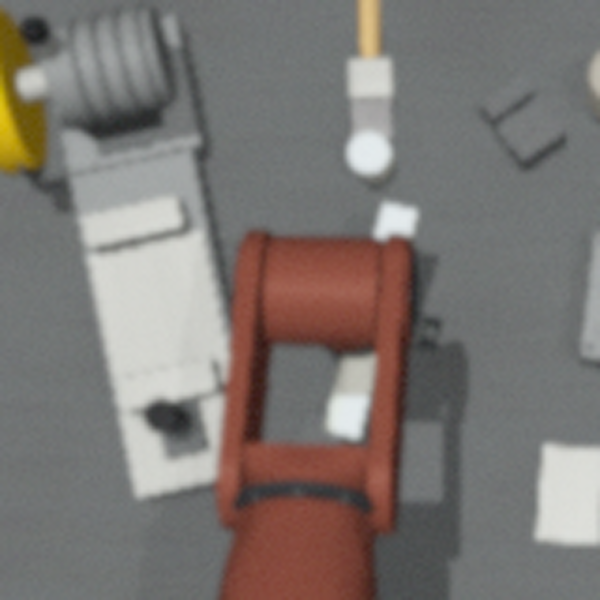

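The bar is held, with its far end at about (395,220) and its near end at (348,415) in this crop. I'll check its tilt and centring from depth.

```bash
python3 - <<'E'
from cloud import *
P=cloud('top',np.load('top1.npy'))
f=lambda X,Y:(int(120+X*160/600),int(100+Y*160/600))
for X,Y in[(390,215),(400,225),(395,235),(350,365),(348,380),(348,400),(347,415),(345,425)]:
    u,v=f(X,Y); print(X,Y,P[v,u].round(4))
m=(P[...,2]>.17)&(P[...,2]<.225); m[:150]=0;m[225:]=0;m[:,:205]=0;m[:,235:]=0
print([ (P[m][:,0].min()),P[m][:,0].max()], m.sum()); q=P[m]; print(q[q[:,0].argmax()],q[q[:,0].argmin()])
E
```

```text
390 215 [0.6112 0.0368 0.1937]
400 225 [0.6011 0.0301 0.1965]
395 235 [0.5558 0.0076 0.492 ]
350 365 [0.4831 0.0712 0.1943]
348 380 [0.4705 0.0745 0.1926]
348 400 [0.4545 0.0741 0.1957]
347 415 [0.4417 0.0738 0.1981]
345 425 [0.4323 0.074  0.1955]
[np.float64(0.42268070815297837), np.float64(0.6203360566831256)] 284
[0.62033606 0.04289113 0.19751786] [0.42268071 0.06375707 0.2019831 ]
```

Request:
drive_tool --increments '[{"rx":0,"ry":0,"rz":0.1,"dx":0.05,"dy":0.4,"dz":0,"gripper":-1},{"rx":0,"ry":0,"rz":0.24,"dx":0.1,"dy":1.2,"dz":0,"gripper":-1},{"rx":0,"ry":0,"rz":0.38,"dx":0.2,"dy":2.1,"dz":0,"gripper":-1},{"rx":0,"ry":0,"rz":0.52,"dx":0.3,"dy":3.1,"dz":0,"gripper":-1},{"rx":0,"ry":0,"rz":0.66,"dx":0.4,"dy":4.0,"dz":0,"gripper":-1},{"rx":0,"ry":0,"rz":0.8,"dx":0.5,"dy":4.8,"dz":0,"gripper":-1},{"rx":0,"ry":0,"rz":0.94,"dx":0.5,"dy":5.2,"dz":0,"gripper":-1},{"rx":0,"ry":0,"rz":1.08,"dx":0.5,"dy":5.36,"dz":0,"gripper":-1}]'

```text
time: 4.15
tool_pos: [0.5526, 0.2684, 0.1686]
eef_rot: [0.62, 0.785, -0.002, 0.001]
force: [-0.2, -0.3, -5.2]
gripper_width: 0.0292
```

```bash
python3 to.py .5559 .2669 .11 12.8
```

```text
t 4.15 pos [0.5526 0.2684 0.1686] yaw 13.4 F [-0.2 -0.3 -5.2] T [-0.01 -0.02  0.03] w 0.0292 j6 0.11
d [-0.05   0.076  1.464] r [-0.003  0.004  0.01 ] dist 0.059 rows 1.1735734475898985
```

Request:
drive_tool --increments '[{"rx":0,"ry":0,"rz":0.01,"dx":-0.05,"dy":0.08,"dz":0.3,"gripper":-1},{"rx":0,"ry":0,"rz":0.01,"dx":-0.05,"dy":0.08,"dz":0.8,"gripper":-1},{"rx":0,"ry":0,"rz":0.01,"dx":-0.05,"dy":0.08,"dz":1.3,"gripper":-1},{"rx":0,"ry":0,"rz":0.01,"dx":-0.05,"dy":0.08,"dz":1.8,"gripper":-1},{"rx":0,"ry":0,"rz":0.01,"dx":-0.05,"dy":0.08,"dz":2.1,"gripper":-1},{"rx":0,"ry":0,"rz":0.01,"dx":-0.05,"dy":0.08,"dz":2.3,"gripper":-1},{"rx":0,"ry":0,"rz":0.01,"dx":-0.05,"dy":0.08,"dz":2.3,"gripper":-1}]'

```text
time: 4.85
tool_pos: [0.5544, 0.2658, 0.0741]
eef_rot: [0.624, 0.782, -0.004, -0.0]
force: [-0.2, -0.4, -5.7]
gripper_width: 0.0286
```

```bash
python3 to.py .5559 .2669 .068 12.8;  python3 - <<'E'
from h import *
for n in('top','scene'):
    p,d=ctrl.capture(n); np.save(n+'2.npy',d); cv2.imwrite(f'pics/{n}2.png',cv2.resize(p[...,::-1],(768,576),interpolation=cv2.INTER_CUBIC))
E
```

```text
t 4.85 pos [0.5544 0.2658 0.0741] yaw 12.8 F [-0.2 -0.4 -5.7] T [0.03 0.05 0.04] w 0.0286 j6 0.11
d [0.02  0.044 0.153] r [-0.007  0.005  0.001] dist 0.006 rows 0.12807872920760124
```

View pics/scene2.png

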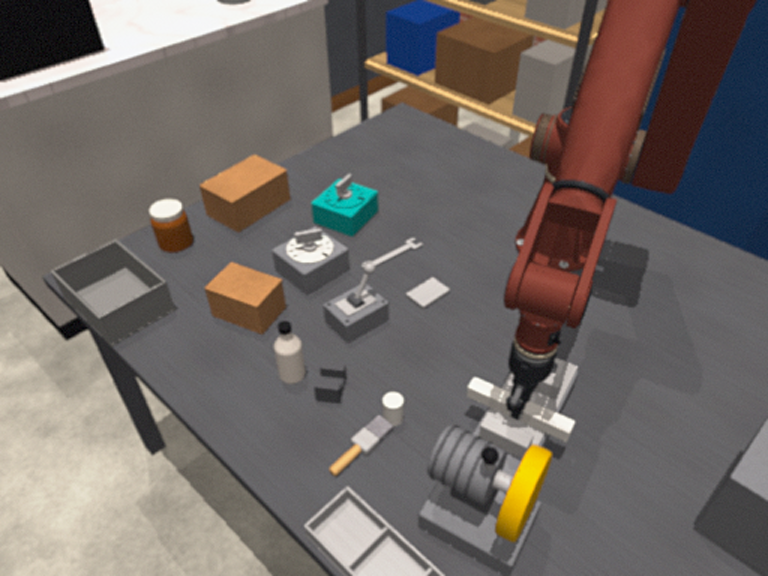

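View pics/top2.png

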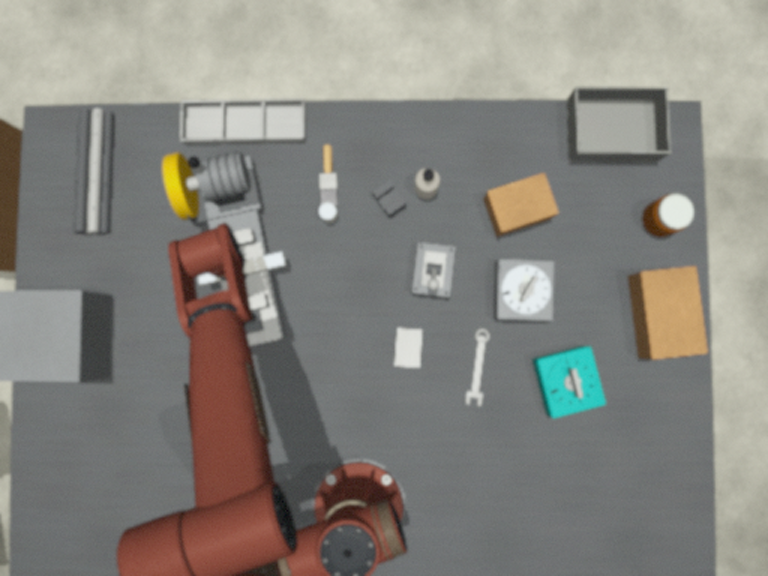

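Request:
drive_tool --increments '[{"rx":0,"ry":0,"rz":0,"dx":0,"dy":0,"dz":0.08,"gripper":-1},{"rx":0,"ry":0,"rz":0,"dx":0,"dy":0,"dz":0.16,"gripper":-1},{"rx":0,"ry":0,"rz":0,"dx":0,"dy":0,"dz":0.19,"gripper":-1},{"rx":0,"ry":0,"rz":0,"dx":0,"dy":0,"dz":0.19,"gripper":-1}]'

```text
time: 5.35
tool_pos: [0.5563, 0.2667, 0.0692]
eef_rot: [0.624, 0.782, -0.002, 0.001]
force: [-0.1, -0.9, -6.0]
gripper_width: 0.0285
```

```bash
python3 to.py .5559 .2669 .068 12.8
```

```text
t 5.35 pos [0.5563 0.2667 0.0692] yaw 12.8 F [-0.1 -0.9 -6. ] T [-0.    0.05 -0.04] w 0.0285 j6 0.11
d [ 0.008 -0.008  0.03 ] r [-0.002  0.004  0.001] dist 0.001 rows 0.03284942185445763
```

Request:
drive_tool --increments '[{"rx":0,"ry":0,"rz":0,"dx":0,"dy":0,"dz":0.04,"gripper":-1},{"rx":0,"ry":0,"rz":0,"dx":0,"dy":0,"dz":0.05,"gripper":-1},{"rx":0,"ry":0,"rz":0,"dx":0,"dy":0,"dz":0.05,"gripper":0.25},{"rx":0,"ry":0,"rz":0,"dx":0,"dy":0,"dz":0.05,"gripper":0.25},{"rx":0,"ry":0,"rz":0,"dx":0,"dy":0,"dz":0.05,"gripper":0.25},{"rx":0,"ry":0,"rz":0,"dx":0,"dy":0,"dz":0.05,"gripper":0.25}]'

```text
time: 5.95
tool_pos: [0.5569, 0.2669, 0.0679]
eef_rot: [0.624, 0.782, -0.002, 0.001]
force: [-0.6, -1.4, -0.1]
gripper_width: 0.0533
```

```bash
python3 to.py .5559 .2669 .068 12.8
```

```text
t 5.95 pos [0.5569 0.2669 0.0679] yaw 12.8 F [-0.6 -1.4 -0.1] T [-0.01  0.03 -0.01] w 0.0533 j6 0.11
d [ 0.006 -0.024 -0.003] r [-0.001  0.004  0.001] dist 0.001 rows 0.028611601838935387
```

Request:
drive_tool --increments '[{"rx":0,"ry":0,"rz":0,"dx":0,"dy":0,"dz":-0.5,"gripper":0.25},{"rx":0,"ry":0,"rz":0,"dx":0,"dy":0,"dz":-1.5,"gripper":0.25},{"rx":0,"ry":0,"rz":0,"dx":0,"dy":0,"dz":-2.5,"gripper":0.5},{"rx":0,"ry":0,"rz":-0.14,"dx":0,"dy":-0.8,"dz":-3.3,"gripper":1},{"rx":0,"ry":0,"rz":-0.28,"dx":0,"dy":-1.6,"dz":-3.6,"gripper":1},{"rx":0,"ry":0,"rz":-0.42,"dx":0,"dy":-2.4,"dz":-3.6,"gripper":1},{"rx":0,"ry":0,"rz":-0.56,"dx":0,"dy":-2.9,"dz":-3.6,"gripper":1},{"rx":0,"ry":0,"rz":-0.7,"dx":0,"dy":-2.9,"dz":-3.6,"gripper":1}]'

```text
time: 6.75
tool_pos: [0.4412, 0.2413, 0.2121]
eef_rot: [0.315, 0.949, -0.002, 0.0]
force: [0.1, 0.6, -0.1]
gripper_width: 0.0854
```

```bash
python3 to.py .4417 .2416 .2 102.8;  python3 - <<'E'
from h import *
for n in('top','scene'):
    p,d=ctrl.capture(n); np.save(n+'3.npy',d); cv2.imwrite(f'{n}3.png',p[...,::-1])
p=cv2.imread('top3.png');s=cv2.imread('scene3.png')
cv2.imwrite('pics/c3.png',np.hstack([cv2.resize(p[120:250,120:220],(400,520),interpolation=3),cv2.resize(s[220:350,270:370],(400,520),interpolation=3)]))
E
```

```text
t 6.75 pos [0.4412 0.2413 0.2121] yaw 53.3 F [ 0.1  0.6 -0.1] T [-0.01 -0.01  0.  ] w 0.0854 j6 -0.57
d [-0.004  0.014  0.302] r [-0.005  0.    -0.863] dist 0.012 rows 5.756523988465311
```

View pics/c3.png

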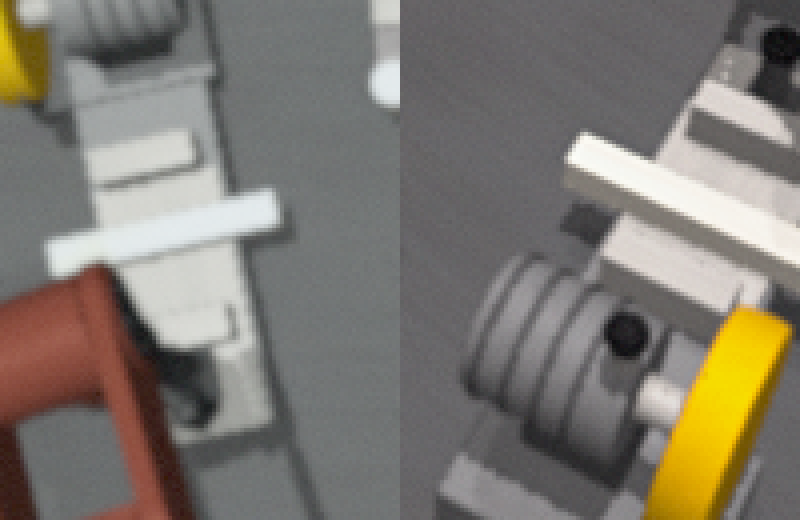

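```bash
cat > bar.py <<'E'
import sys
from cloud import *
n=sys.argv[1]
P=cloud('top',np.load(f'top{n}.npy')); p=cv2.imread(f'top{n}.png')
a=np.radians(12.8);X=np.array([np.cos(a),np.sin(a)]);Y=np.array([-X[1],X[0]]);O=np.array([.5364,.2625])
u=(P[...,:2]-O)@X*1000;w=(P[...,:2]-O)@Y*1000
z=P[...,2]
m=(z>.08)&(z<.096)&(u>-20)&(u<75)&(abs(w)<125)
m&=p[...,2]>150
for lo,hi in[(-120,-70),(-70,-45),(-30,30),(45,70),(70,120)]:
    q=m&(w>lo)&(w<hi)
    if q.sum()>3: print((lo,hi),q.sum(),'x',u[q].min().round(1),u[q].max().round(1),u[q].mean().round(1),'z',np.median(z[q]).round(4),'y',w[q].min().round(1),w[q].max().round(1))
q=(z>.14)&(z<.165)&(u>-140)&(u<30)&(abs(w)<40); 
if q.sum(): print('cap?',q.sum(),u[q].mean(),w[q].mean())
E
python3 bar.py 3
```

```text
(-120, -70) 83 x 3.8 33.7 18.5 z 0.0889 y -101.7 -70.2
(-70, -45) 64 x 3.1 33.2 18.0 z 0.0889 y -69.6 -45.2
(-30, 30) 162 x 2.6 74.2 19.6 z 0.0891 y -29.9 29.6
(45, 70) 50 x 5.0 33.0 20.0 z 0.0895 y 45.4 70.0
(70, 120) 64 x 2.4 32.0 17.9 z 0.0888 y 70.4 97.3
cap? 35 -93.55251259711011 -4.3450896417318035
```

Request:
drive_tool --increments '[{"rx":0,"ry":0,"rz":-0.14,"dx":0,"dy":0,"dz":0,"gripper":1},{"rx":0,"ry":0,"rz":-0.28,"dx":0,"dy":0,"dz":0,"gripper":1},{"rx":0,"ry":0,"rz":-0.42,"dx":0,"dy":0,"dz":0.1,"gripper":1},{"rx":0,"ry":0,"rz":-0.56,"dx":0,"dy":0,"dz":0.2,"gripper":1},{"rx":0,"ry":0,"rz":-0.7,"dx":0,"dy":0,"dz":0.3,"gripper":1},{"rx":0,"ry":0,"rz":-0.84,"dx":0,"dy":0.01,"dz":0.4,"gripper":1},{"rx":0,"ry":0,"rz":-0.863,"dx":0,"dy":0.01,"dz":0.8,"gripper":1},{"rx":0,"ry":0,"rz":-0.863,"dx":0,"dy":0.01,"dz":1.2,"gripper":1}]'

```text
time: 7.65
tool_pos: [0.4449, 0.2422, 0.1647]
eef_rot: [-0.106, 0.994, -0.002, 0.001]
force: [0.0, 0.1, -0.2]
gripper_width: 0.0853
```

```bash
python3 to.py .4417 .2416 .11 102.8
```

```text
t 7.65 pos [0.4449 0.2422 0.1647] yaw 102.2 F [ 0.   0.1 -0.2] T [-0.03 -0.01  0.02] w 0.0853 j6 -1.42
d [0.083 0.008 1.367] r [-0.004  0.002 -0.01 ] dist 0.055 rows 1.0957444689551592
```

Request:
drive_tool --increments '[{"rx":0,"ry":0,"rz":-0.01,"dx":0.08,"dy":0,"dz":0.4,"gripper":1},{"rx":0,"ry":0,"rz":-0.01,"dx":0.08,"dy":0,"dz":0.9,"gripper":1},{"rx":0,"ry":0,"rz":-0.01,"dx":0.08,"dy":0,"dz":1.3,"gripper":1},{"rx":0,"ry":0,"rz":-0.01,"dx":0.08,"dy":0,"dz":1.35,"gripper":1},{"rx":0,"ry":0,"rz":-0.01,"dx":0.08,"dy":0,"dz":1.35,"gripper":-1},{"rx":0,"ry":0,"rz":-0.01,"dx":0.08,"dy":0,"dz":1.35,"gripper":-1},{"rx":0,"ry":0,"rz":-0.01,"dx":0.08,"dy":0,"dz":1.35,"gripper":-1},{"rx":0,"ry":0,"rz":-0.01,"dx":0.08,"dy":0,"dz":1.35,"gripper":-1}]'

```text
time: 8.45
tool_pos: [0.4427, 0.2426, 0.1121]
eef_rot: [-0.111, 0.994, -0.0, 0.002]
force: [-1.9, -1.8, 1.0]
gripper_width: 0.0301
```

```bash
python3 to.py .5309 .2618 .111 102.8; python3 to.py .4417 .2416 .11 102.8
```

```text
t 8.45 pos [0.4427 0.2426 0.1121] yaw 102.7 F [-1.9 -1.8  1. ] T [-0.05  0.16  0.08] w 0.0301 j6 -1.43
d [-2.258 -0.016  0.038] r [-0.001  0.005 -0.001] dist 0.09 rows 1.8064220242466118
t 8.45 pos [0.4427 0.2426 0.1121] yaw 102.7 F [-1.9 -1.8  1. ] T [-0.05  0.16  0.08] w 0.0301 j6 -1.43
d [ 0.029 -0.018  0.053] r [-0.001  0.005 -0.001] dist 0.003 rows 0.050128861039487306
```

Request:
drive_tool --increments '[{"rx":0,"ry":0,"rz":0,"dx":0,"dy":0,"dz":0,"gripper":-1},{"rx":0,"ry":0,"rz":0,"dx":0,"dy":0,"dz":0,"gripper":-1}]'

```text
time: 8.65
tool_pos: [0.4426, 0.2425, 0.1122]
eef_rot: [-0.111, 0.994, -0.0, 0.002]
force: [0.3, 1.1, -0.9]
gripper_width: 0.03
```

It has closed on the 32 mm cap, so I'll open, go 8 mm lower and grip the 24 mm post.

Request:
drive_tool --increments '[{"rx":0,"ry":0,"rz":0,"dx":0,"dy":0,"dz":0,"gripper":0.2},{"rx":0,"ry":0,"rz":0,"dx":0.03,"dy":-0.01,"dz":0.05,"gripper":0.2},{"rx":0,"ry":0,"rz":0,"dx":0.03,"dy":-0.01,"dz":0.2,"gripper":0.2},{"rx":0,"ry":0,"rz":0,"dx":0.03,"dy":-0.01,"dz":0.22,"gripper":0.2},{"rx":0,"ry":0,"rz":0,"dx":0.03,"dy":-0.01,"dz":0.22,"gripper":-1},{"rx":0,"ry":0,"rz":0,"dx":0.03,"dy":-0.01,"dz":0.22,"gripper":-1},{"rx":0,"ry":0,"rz":0,"dx":0.03,"dy":-0.01,"dz":0.22,"gripper":-1},{"rx":0,"ry":0,"rz":0,"dx":0.03,"dy":-0.01,"dz":0.22,"gripper":-1}]'

```text
time: 9.45
tool_pos: [0.4413, 0.2423, 0.103]
eef_rot: [-0.111, 0.994, 0.0, 0.002]
force: [0.3, 2.1, -4.1]
gripper_width: 0.0269
```

```bash
python3 to.py .5309 .2618 .104 102.8
```

```text
t 9.45 pos [0.4413 0.2423 0.103 ] yaw 102.7 F [ 0.3  2.1 -4.1] T [0.55 0.04 0.03] w 0.0269 j6 -1.43
d [-2.292 -0.017 -0.014] r [-0.     0.005 -0.002] dist 0.092 rows 1.8333994749839062
```

Request:
drive_tool --increments '[{"rx":0,"ry":0,"rz":0,"dx":-0.15,"dy":0,"dz":0,"gripper":-1},{"rx":0,"ry":0,"rz":0,"dx":-0.4,"dy":0,"dz":0,"gripper":-1},{"rx":0,"ry":0,"rz":0,"dx":-0.65,"dy":0,"dz":0,"gripper":-1},{"rx":0,"ry":0,"rz":0,"dx":-0.9,"dy":0,"dz":0,"gripper":-1},{"rx":0,"ry":0,"rz":0,"dx":-1.1,"dy":0,"dz":0,"gripper":-1},{"rx":0,"ry":0,"rz":0,"dx":-1.3,"dy":0,"dz":0,"gripper":-1},{"rx":0,"ry":0,"rz":0,"dx":-1.5,"dy":0,"dz":0,"gripper":-1},{"rx":0,"ry":0,"rz":0,"dx":-1.6,"dy":0,"dz":0,"gripper":-1}]'

```text
time: 10.25
tool_pos: [0.5031, 0.2562, 0.103]
eef_rot: [-0.11, 0.994, -0.0, 0.0]
force: [-8.6, -0.8, 4.0]
gripper_width: 0.0267
```

```bash
python3 to.py .5309 .2618 .104 102.8
```

```text
t 10.25 pos [0.5031 0.2562 0.103 ] yaw 102.7 F [-8.6 -0.8  4. ] T [ 0.11  1.06 -0.01] w 0.0267 j6 -1.45
d [-0.709 -0.015 -0.025] r [-0.     0.001 -0.002] dist 0.028 rows 0.5675351123937038
```

Request:
drive_tool --increments '[{"rx":0,"ry":0,"rz":0,"dx":-0.2,"dy":0,"dz":0,"gripper":-1},{"rx":0,"ry":0,"rz":0,"dx":-0.35,"dy":0,"dz":0,"gripper":-1},{"rx":0,"ry":0,"rz":0,"dx":-0.5,"dy":0,"dz":0,"gripper":-1},{"rx":0,"ry":0,"rz":0,"dx":-0.6,"dy":0,"dz":0,"gripper":-1},{"rx":0,"ry":0,"rz":0,"dx":-0.68,"dy":0,"dz":0,"gripper":-1},{"rx":0,"ry":0,"rz":0,"dx":-0.72,"dy":0,"dz":0,"gripper":-1}]'

```text
time: 10.85
tool_pos: [0.5307, 0.2623, 0.103]
eef_rot: [-0.11, 0.994, -0.0, -0.001]
force: [-5.6, -0.3, 2.9]
gripper_width: 0.0271
```

```bash
python3 to.py .5309 .2618 .104 102.8
```

```text
t 10.85 pos [0.5307 0.2623 0.103 ] yaw 102.7 F [-5.6 -0.3  2.9] T [0.18 0.86 0.04] w 0.0271 j6 -1.45
d [-0.002 -0.015 -0.025] r [-0.001 -0.002 -0.002] dist 0.001 rows 0.02324571408472988
```

Still just friction force; I'll creep on until it rises.

Request:
drive_tool --increments '[{"rx":0,"ry":0,"rz":0,"dx":-0.03,"dy":0,"dz":0,"gripper":-1},{"rx":0,"ry":0,"rz":0,"dx":-0.06,"dy":0,"dz":0,"gripper":-1},{"rx":0,"ry":0,"rz":0,"dx":-0.08,"dy":0,"dz":0,"gripper":-1},{"rx":0,"ry":0,"rz":0,"dx":-0.08,"dy":0,"dz":0,"gripper":-1}]'

```text
time: 11.25
tool_pos: [0.5316, 0.2625, 0.103]
eef_rot: [-0.11, 0.994, -0.001, -0.004]
force: [-9.9, -1.0, 5.9]
gripper_width: 0.0264
```

```bash
python3 to.py .5309 .2618 .104 102.8
```

```text
t 11.25 pos [0.5316 0.2625 0.103 ] yaw 102.7 F [-9.9 -1.   5.9] T [ 0.01  1.37 -0.01] w 0.0264 j6 -1.45
d [ 0.02  -0.014 -0.024] r [-0.001 -0.009 -0.002] dist 0.001 rows 0.06021668525351721
```

Request:
drive_tool --increments '[{"rx":0,"ry":0,"rz":0,"dx":-0.05,"dy":0,"dz":0,"gripper":-1},{"rx":0,"ry":0,"rz":0,"dx":-0.1,"dy":0,"dz":0,"gripper":-1},{"rx":0,"ry":0,"rz":0,"dx":-0.14,"dy":0,"dz":0,"gripper":-1},{"rx":0,"ry":0,"rz":0,"dx":-0.14,"dy":0,"dz":0,"gripper":-1}]'

```text
time: 11.65
tool_pos: [0.531, 0.2624, 0.103]
eef_rot: [-0.111, 0.994, -0.002, -0.012]
force: [-20.4, -4.5, 14.2]
gripper_width: 0.0268
```

```bash
python3 to.py .5309 .2618 .104 102.8
```

```text
t 11.65 pos [0.531  0.2624 0.103 ] yaw 102.7 F [-20.4  -4.5  14.2] T [-0.32  2.66  0.04] w 0.0268 j6 -1.45
d [ 0.006 -0.013 -0.024] r [-0.002 -0.025 -0.002] dist 0.001 rows 0.1690224928709629
```

Request:
drive_tool --increments '[{"rx":0,"ry":0.02,"rz":0,"dx":0,"dy":0,"dz":0,"gripper":-1},{"rx":0,"ry":0.02,"rz":0,"dx":0,"dy":0,"dz":0,"gripper":0.8},{"rx":0,"ry":0.02,"rz":0,"dx":0,"dy":0,"dz":0,"gripper":0.8},{"rx":0,"ry":0.02,"rz":0,"dx":0,"dy":0,"dz":0,"gripper":0.8},{"rx":0,"ry":0.02,"rz":0,"dx":0,"dy":0,"dz":-0.5,"gripper":0.8},{"rx":0,"ry":0.02,"rz":0,"dx":0,"dy":0,"dz":-1.4,"gripper":0.8},{"rx":0,"ry":0.02,"rz":0,"dx":0,"dy":0,"dz":-2.4,"gripper":0.8},{"rx":0,"ry":0.02,"rz":0,"dx":0,"dy":0,"dz":-3.2,"gripper":0.8}]'

```text
time: 12.45
tool_pos: [0.5355, 0.2635, 0.234]
eef_rot: [-0.11, 0.994, -0.003, -0.02]
force: [-0.1, 0.2, 0.5]
gripper_width: 0.0772
```

```bash
python3 to.py .5027 -.3865 .2 59.4
```

```text
t 12.45 pos [0.5355 0.2635 0.234 ] yaw 102.7 F [-0.1  0.2  0.5] T [-0.02 -0.06  0.  ] w 0.0772 j6 -1.45
d [  4.329 -15.672   1.06 ] r [-0.017 -0.038  0.755] dist 0.652 rows 13.034557601301007
```

Request:
drive_tool --increments '[{"rx":0,"ry":0,"rz":0.05,"dx":0.2,"dy":-0.7,"dz":0,"gripper":0.8},{"rx":-0.02,"ry":-0.02,"rz":0.1,"dx":0.5,"dy":-1.8,"dz":0,"gripper":0.8},{"rx":-0.02,"ry":-0.04,"rz":0.2,"dx":0.8,"dy":-3.0,"dz":0,"gripper":0.8},{"rx":-0.02,"ry":-0.04,"rz":0.3,"dx":1.1,"dy":-4.1,"dz":0,"gripper":0.8},{"rx":-0.02,"ry":-0.04,"rz":0.4,"dx":1.5,"dy":-5.3,"dz":0,"gripper":0.8},{"rx":-0.02,"ry":-0.04,"rz":0.5,"dx":1.8,"dy":-6.4,"dz":0,"gripper":0.8},{"rx":-0.02,"ry":-0.04,"rz":0.6,"dx":2.1,"dy":-7.6,"dz":0,"gripper":0.8},{"rx":-0.02,"ry":-0.04,"rz":0.7,"dx":2.4,"dy":-8.7,"dz":0,"gripper":0.8}]'

```text
time: 13.25
tool_pos: [0.5188, -0.0998, 0.2397]
eef_rot: [0.239, 0.971, 0.001, 0.002]
force: [1.4, -0.3, -0.7]
gripper_width: 0.0771
```

```bash
python3 to.py .5027 -.3865 .2 59.4;  python3 - <<'E'
from h import *
for n in('top','scene'):
    p,d=ctrl.capture(n); np.save(n+'4.npy',d); cv2.imwrite(f'{n}4.png',p[...,::-1])
p=cv2.imread('top4.png');s=cv2.imread('scene4.png')
cv2.imwrite('pics/c4.png',np.hstack([cv2.resize(p[120:250,120:220],(400,520),interpolation=3),cv2.resize(s[220:350,270:370],(400,520),interpolation=3)]))
E
python3 bar.py 4
```

```text
t 13.25 pos [ 0.5188 -0.0998  0.2397] yaw 62.3 F [ 1.4 -0.3 -0.7] T [ 0.05 -0.03 -0.01] w 0.0771 j6 -1.41
d [-2.972 -6.538  0.978] r [0.004 0.003 0.051] dist 0.29 rows 5.798611917670539
(-120, -70) 80 x 40.9 71.4 55.1 z 0.0879 y -101.1 -70.1
(-70, -45) 65 x 40.2 71.5 54.9 z 0.0893 y -69.7 -45.1
(-30, 30) 177 x 11.8 74.7 51.8 z 0.0898 y -29.6 29.9
(45, 70) 63 x 40.4 70.5 54.8 z 0.0891 y 45.3 69.6
(70, 120) 68 x 39.9 71.2 55.4 z 0.0895 y 70.1 97.0
cap? 75 -4.150912466644286 1.9031506148662356
```

View pics/c4.png

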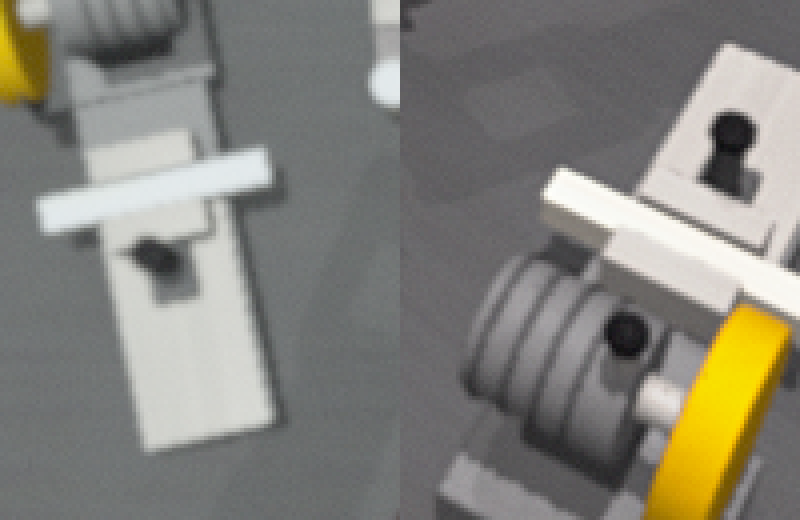

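Request:
drive_tool --increments '[{"rx":0,"ry":0,"rz":0.05,"dx":-0.3,"dy":-0.7,"dz":0,"gripper":1},{"rx":0,"ry":0,"rz":0.05,"dx":-0.8,"dy":-1.8,"dz":0,"gripper":1},{"rx":0,"ry":0,"rz":0.05,"dx":-1.3,"dy":-2.9,"dz":0.2,"gripper":1},{"rx":0,"ry":0,"rz":0.05,"dx":-1.8,"dy":-4.0,"dz":0.5,"gripper":1},{"rx":0,"ry":0,"rz":0.05,"dx":-2.3,"dy":-5.0,"dz":0.8,"gripper":1},{"rx":0,"ry":0,"rz":0.05,"dx":-2.7,"dy":-5.9,"dz":1.2,"gripper":1},{"rx":0,"ry":0,"rz":0.05,"dx":-2.97,"dy":-6.54,"dz":1.7,"gripper":1},{"rx":0,"ry":0,"rz":0.05,"dx":-2.97,"dy":-6.54,"dz":2.2,"gripper":1}]'

```text
time: 14.15
tool_pos: [0.5023, -0.3941, 0.1522]
eef_rot: [0.267, 0.964, -0.001, 0.004]
force: [0.6, 0.4, 0.0]
gripper_width: 0.0856
```

```bash
python3 to.py .5027 -.3865 .091 59.4
```

```text
t 14.15 pos [ 0.5023 -0.3941  0.1522] yaw 59.1 F [0.6 0.4 0. ] T [-0.01 -0.05 -0.06] w 0.0856 j6 -1.81
d [0.102 0.167 1.529] r [-0.     0.008 -0.005] dist 0.062 rows 1.2328878286308687
```

Request:
drive_tool --increments '[{"rx":0,"ry":0.008,"rz":0,"dx":0.1,"dy":0.17,"dz":0,"gripper":1},{"rx":0,"ry":0.008,"rz":0,"dx":0.1,"dy":0.17,"dz":0.3,"gripper":1},{"rx":0,"ry":0.008,"rz":0,"dx":0.1,"dy":0.17,"dz":0.8,"gripper":1},{"rx":0,"ry":0.008,"rz":0,"dx":0.1,"dy":0.17,"dz":1.3,"gripper":1},{"rx":0,"ry":0.008,"rz":0,"dx":0.1,"dy":0.17,"dz":1.52,"gripper":1},{"rx":0,"ry":0.008,"rz":0,"dx":0.1,"dy":0.17,"dz":1.52,"gripper":1}]'

```text
time: 14.75
tool_pos: [0.5026, -0.385, 0.0903]
eef_rot: [0.266, 0.964, 0.0, -0.001]
force: [-0.6, 0.6, 0.0]
gripper_width: 0.0853
```

```bash
python3 to.py .5027 -.3865 .091 59.4
```

```text
t 14.75 pos [ 0.5026 -0.385   0.0903] yaw 59.2 F [-0.6  0.6  0. ] T [-0.02 -0.    0.03] w 0.0853 j6 -1.8
d [-0.021 -0.032 -0.017] r [ 0.    -0.002 -0.004] dist 0.002 rows 0.03348220476947457
```

Request:
drive_tool --increments '[{"rx":0,"ry":0,"rz":0,"dx":-0.02,"dy":-0.03,"dz":-0.02,"gripper":-1},{"rx":0,"ry":0,"rz":0,"dx":-0.02,"dy":-0.03,"dz":-0.02,"gripper":-1},{"rx":0,"ry":0,"rz":0,"dx":-0.02,"dy":-0.03,"dz":-0.02,"gripper":-1},{"rx":0,"ry":0,"rz":0,"dx":-0.02,"dy":-0.03,"dz":-0.02,"gripper":-1},{"rx":0,"ry":0,"rz":0,"dx":-0.02,"dy":-0.03,"dz":-0.02,"gripper":-1}]'

```text
time: 15.25
tool_pos: [0.5033, -0.3863, 0.092]
eef_rot: [0.266, 0.964, 0.001, -0.0]
force: [-2.2, 1.3, 5.6]
gripper_width: 0.0128
```

```bash
python3 to.py .5027 -.3865 .091 59.4
```

```text
t 15.25 pos [ 0.5033 -0.3863  0.092 ] yaw 59.1 F [-2.2  1.3  5.6] T [0.2  0.22 0.01] w 0.0128 j6 -1.8
d [ 0.011 -0.013  0.024] r [ 0.001 -0.001 -0.005] dist 0.001 rows 0.03205415788220417
```

Request:
drive_tool --increments '[{"rx":0,"ry":0,"rz":0.1,"dx":0,"dy":0,"dz":0,"gripper":-1},{"rx":0,"ry":0,"rz":0.22,"dx":0,"dy":0,"dz":0,"gripper":-1},{"rx":0,"ry":0,"rz":0.35,"dx":0,"dy":0,"dz":0,"gripper":-1},{"rx":0,"ry":0,"rz":0.48,"dx":0,"dy":0,"dz":0,"gripper":-1},{"rx":0,"ry":0,"rz":0.61,"dx":0,"dy":0,"dz":0,"gripper":-1},{"rx":0,"ry":0,"rz":0.74,"dx":0,"dy":0,"dz":0,"gripper":-1},{"rx":0,"ry":0,"rz":0.87,"dx":0,"dy":0,"dz":0,"gripper":-1},{"rx":0,"ry":0,"rz":1.0,"dx":0,"dy":0,"dz":0,"gripper":-1}]'

```text
time: 16.05
tool_pos: [0.5051, -0.3856, 0.0929]
eef_rot: [0.697, 0.717, 0.002, 0.001]
force: [5.2, 4.5, 1.7]
gripper_width: 0.0091
```

```bash
python3 to.py .5027 -.3865 .091 0
```

```text
t 16.05 pos [ 0.5051 -0.3856  0.0929] yaw 1.6 F [5.2 4.5 1.7] T [ 0.03 -0.38  0.21] w 0.0091 j6 -0.79
d [-0.021 -0.062  0.047] r [ 0.003 -0.001  0.028] dist 0.003 rows 0.1879778741815669
```

Request:
drive_tool --increments '[{"rx":0,"ry":0,"rz":0.1,"dx":-0.02,"dy":-0.03,"dz":0,"gripper":-1},{"rx":0,"ry":0,"rz":0.22,"dx":-0.02,"dy":-0.05,"dz":0,"gripper":-1},{"rx":0,"ry":0,"rz":0.35,"dx":-0.02,"dy":-0.05,"dz":0,"gripper":-1},{"rx":0,"ry":0,"rz":0.48,"dx":-0.02,"dy":-0.05,"dz":0,"gripper":-1},{"rx":0,"ry":0,"rz":0.61,"dx":-0.02,"dy":-0.05,"dz":0,"gripper":-1},{"rx":0,"ry":0,"rz":0.74,"dx":-0.02,"dy":-0.05,"dz":0,"gripper":-1},{"rx":0,"ry":0,"rz":0.87,"dx":-0.02,"dy":-0.05,"dz":0,"gripper":-1},{"rx":0,"ry":0,"rz":1.0,"dx":-0.02,"dy":-0.05,"dz":0,"gripper":-1}]'

```text
time: 16.85
tool_pos: [0.5067, -0.3863, 0.0929]
eef_rot: [0.956, 0.293, 0.005, 0.002]
force: [12.7, -0.2, -5.5]
gripper_width: 0.0094
```

```bash
python3 to.py .5027 -.3865 .091 -60
```

```text
t 16.85 pos [ 0.5067 -0.3863  0.0929] yaw -55.9 F [12.7 -0.2 -5.5] T [-0.14 -0.88  0.21] w 0.0094 j6 0.21
d [-0.086 -0.052  0.047] r [ 0.006 -0.009  0.071] dist 0.004 rows 0.4781942361462926
```

Request:
drive_tool --increments '[{"rx":0,"ry":0,"rz":0.1,"dx":0,"dy":0,"dz":0,"gripper":-1},{"rx":0,"ry":0,"rz":0.22,"dx":0,"dy":0,"dz":0,"gripper":-1},{"rx":0,"ry":0,"rz":0.35,"dx":0,"dy":0,"dz":0,"gripper":-1},{"rx":0,"ry":0,"rz":0.48,"dx":0,"dy":0,"dz":0,"gripper":-1},{"rx":0,"ry":0,"rz":0.61,"dx":0,"dy":0,"dz":0,"gripper":-1},{"rx":0,"ry":0,"rz":0.74,"dx":0,"dy":0,"dz":0,"gripper":-1},{"rx":0,"ry":0,"rz":0.87,"dx":0,"dy":0,"dz":0,"gripper":-1},{"rx":0,"ry":0,"rz":1.0,"dx":0,"dy":0,"dz":0,"gripper":-1}]'

```text
time: 17.65
tool_pos: [0.5071, -0.3881, 0.0929]
eef_rot: [0.979, -0.203, 0.006, 0.001]
force: [4.1, -4.9, -3.2]
gripper_width: 0.0092
```

```bash
python3 to.py .5057 -.3865 .091 -120
```

```text
t 17.65 pos [ 0.5071 -0.3881  0.0929] yaw -113.5 F [ 4.1 -4.9 -3.2] T [-0.32  0.31  0.31] w 0.0092 j6 1.21
d [-0.049 -0.022  0.048] r [-0.001 -0.012  0.114] dist 0.003 rows 0.7653649523529495
```

Request:
drive_tool --increments '[{"rx":0,"ry":0,"rz":0.1,"dx":0,"dy":0,"dz":0,"gripper":-1},{"rx":0,"ry":0,"rz":0.22,"dx":0,"dy":0,"dz":0,"gripper":-1},{"rx":0,"ry":0,"rz":0.35,"dx":0,"dy":0,"dz":0,"gripper":-1},{"rx":0,"ry":0,"rz":0.48,"dx":0,"dy":0,"dz":0,"gripper":-1},{"rx":0,"ry":0,"rz":0.6,"dx":0,"dy":0,"dz":0,"gripper":-1},{"rx":0,"ry":0,"rz":0.7,"dx":0,"dy":0,"dz":0,"gripper":-1},{"rx":0,"ry":0,"rz":0.8,"dx":0,"dy":0,"dz":0,"gripper":-1},{"rx":0,"ry":0,"rz":0.86,"dx":0,"dy":0,"dz":0,"gripper":-1}]'

```text
time: 18.45
tool_pos: [0.506, -0.3892, 0.0929]
eef_rot: [0.805, -0.594, 0.005, -0.0]
force: [-1.8, -4.1, 0.1]
gripper_width: 0.0094
```

```bash
python3 to.py .5057 -.3865 .091 -168.5
```

```text
t 18.45 pos [ 0.506  -0.3892  0.0929] yaw -162.9 F [-1.8 -4.1  0.1] T [0.07 0.62 0.2 ] w 0.0094 j6 2.07
d [-0.067 -0.012  0.047] r [-0.007 -0.007  0.098] dist 0.003 rows 0.6599409866156614
```

Request:
drive_tool --increments '[{"rx":0,"ry":0,"rz":0.05,"dx":0,"dy":0,"dz":0,"gripper":-1},{"rx":0,"ry":0,"rz":0.1,"dx":0,"dy":0,"dz":0,"gripper":-1},{"rx":0,"ry":0,"rz":0.14,"dx":0,"dy":0,"dz":0,"gripper":-1},{"rx":0,"ry":0,"rz":0.14,"dx":0,"dy":0,"dz":0,"gripper":-1}]'

```text
time: 18.85
tool_pos: [0.5057, -0.3893, 0.0929]
eef_rot: [0.762, -0.648, 0.005, -0.0]
force: [-0.4, -1.0, -0.3]
gripper_width: 0.0089
```

```bash
python3 to.py .5057 -.3865 .091 -168.5
```

```text
t 18.85 pos [ 0.5057 -0.3893  0.0929] yaw -170.8 F [-0.4 -1.  -0.3] T [0.45 0.26 0.64] w 0.0089 j6 2.21
d [-0.07  -0.01   0.047] r [-0.007 -0.007 -0.039] dist 0.003 rows 0.26976246332125414
```

Request:
drive_tool --increments '[{"rx":0,"ry":0,"rz":0.04,"dx":0,"dy":0,"dz":0,"gripper":-1},{"rx":0,"ry":0,"rz":0.08,"dx":0,"dy":0,"dz":0,"gripper":-1},{"rx":0,"ry":0,"rz":0.08,"dx":0,"dy":0,"dz":0,"gripper":-1}]'

```text
time: 19.15
tool_pos: [0.5059, -0.3899, 0.0932]
eef_rot: [0.737, -0.675, 0.005, 0.0]
force: [0.7, -0.4, 0.4]
gripper_width: 0.0091
```

```bash
python3 to.py .5057 -.3865 .091 -168.5
```

```text
t 19.15 pos [ 0.5059 -0.3899  0.0932] yaw -175.0 F [ 0.7 -0.4  0.4] T [-0.16 -0.05  1.66] w 0.0091 j6 2.29
d [-0.086 -0.002  0.055] r [-0.006 -0.009 -0.113] dist 0.004 rows 0.7568733267822663
```

Request:
drive_tool --increments '[{"rx":0,"ry":0,"rz":-0.05,"dx":0,"dy":0,"dz":0,"gripper":-1},{"rx":0,"ry":0,"rz":-0.05,"dx":0,"dy":0,"dz":0,"gripper":1},{"rx":0,"ry":0,"rz":-0.05,"dx":0,"dy":0,"dz":0,"gripper":1},{"rx":0,"ry":0,"rz":-0.05,"dx":0,"dy":0,"dz":0,"gripper":1},{"rx":0,"ry":0,"rz":-0.05,"dx":0,"dy":0,"dz":-0.4,"gripper":1},{"rx":0,"ry":0,"rz":-0.05,"dx":0,"dy":0,"dz":-1.3,"gripper":1},{"rx":0,"ry":0,"rz":-0.05,"dx":0,"dy":0,"dz":-2.3,"gripper":1},{"rx":0,"ry":0,"rz":-0.05,"dx":0,"dy":0,"dz":-3.2,"gripper":1}]'

```text
time: 19.95
tool_pos: [0.5052, -0.3891, 0.2243]
eef_rot: [0.754, -0.657, 0.006, 0.0]
force: [0.2, -0.0, 0.2]
gripper_width: 0.0857
```

```bash
python3 to.py .44 -.16 .22 -90
```

```text
t 19.95 pos [ 0.5052 -0.3891  0.2243] yaw -172.2 F [ 0.2 -0.   0.2] T [ 0.04  0.01 -0.07] w 0.0857 j6 2.24
d [-5.896  0.833  0.041] r [ 1.000e-03 -1.400e-02 -1.434e+00] dist 0.238 rows 9.559488967364814
```

```bash
python3 to.py .466 -.1660 .224 -97;  python3 - <<'E'
from h import *
for n in('top','scene'):
    p,d=ctrl.capture(n); np.save(n+'5.npy',d); cv2.imwrite(f'{n}5.png',p[...,::-1])
p=cv2.imread('top5.png');s=cv2.imread('scene5.png')
cv2.imwrite('pics/c5.png',np.hstack([cv2.resize(p[155:235,300:380],(400,400),interpolation=3),cv2.resize(s[140:200,170:240],(400,400),interpolation=3)]))
E
```

```text
t 19.95 pos [ 0.5052 -0.3891  0.2243] yaw -172.2 F [ 0.2 -0.   0.2] T [ 0.04  0.01 -0.07] w 0.0857 j6 2.24
d [-5.658  0.208 -0.052] r [ 0.    -0.014 -1.312] dist 0.226 rows 8.745042673589486
```

View pics/c5.png

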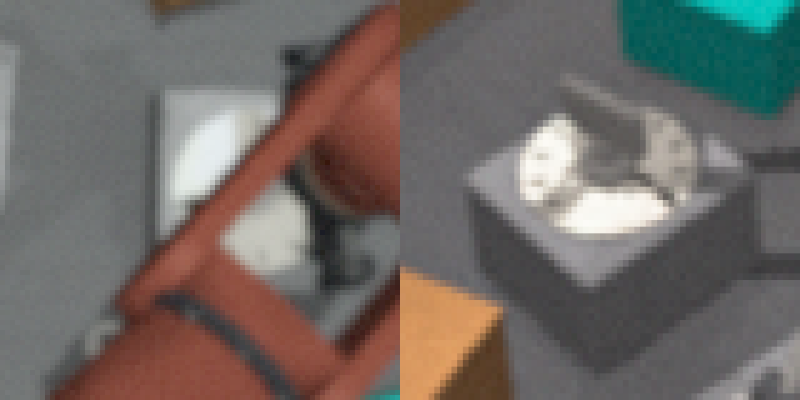

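The top view of the key is occluded. In the scene view the pointer at (665,195) is near the thick tick. I'll move away and verify before touching the toggle.

Request:
drive_tool --increments '[{"rx":0,"ry":0,"rz":-0.1,"dx":-0.4,"dy":0,"dz":0,"gripper":-1},{"rx":0,"ry":0,"rz":-0.24,"dx":-1.2,"dy":0,"dz":0,"gripper":-1},{"rx":0,"ry":0,"rz":-0.38,"dx":-2.1,"dy":0.05,"dz":0,"gripper":-1},{"rx":0,"ry":0,"rz":-0.52,"dx":-3.1,"dy":0.1,"dz":0,"gripper":-1},{"rx":0,"ry":0,"rz":-0.66,"dx":-4.0,"dy":0.15,"dz":0,"gripper":-1},{"rx":0,"ry":-0.01,"rz":-0.8,"dx":-4.8,"dy":0.2,"dz":0,"gripper":-1},{"rx":0,"ry":-0.01,"rz":-0.94,"dx":-5.3,"dy":0.2,"dz":0,"gripper":-1},{"rx":0,"ry":-0.01,"rz":-1.08,"dx":-5.6,"dy":0.2,"dz":0,"gripper":-1}]'

```text
time: 20.85
tool_pos: [0.4692, -0.1694, 0.2261]
eef_rot: [0.985, -0.173, 0.007, 0.004]
force: [0.2, -0.3, 1.1]
gripper_width: -0.0001
```

```bash
python3 to.py .466 -.1660 .13 -97;  cat > key.py <<'E'
import sys
from cloud import *
n=sys.argv[1]
for c in('top','scene'):
    p,d=ctrl.capture(c); np.save(f'{c}{n}.npy',d); cv2.imwrite(f'{c}{n}.png',p[...,::-1])
p=cv2.imread(f'top{n}.png');s=cv2.imread(f'scene{n}.png')
cv2.imwrite(f'pics/c{n}.png',np.hstack([cv2.resize(p[165:220,320:380],(400,400),interpolation=3),cv2.resize(s[140:200,170:240],(400,400),interpolation=3)]))
P=cloud('top',np.load(f'top{n}.npy')); z=P[...,2]
m=(z>.11)&(z<.135)&(np.hypot(P[...,0]-.5027,P[...,1]+.3865)<.045)
vs,us=np.nonzero(m);print(m.sum())
if m.sum()>20:
    Q=np.array([onplane('top',u,v,.123) for u,v in zip(us,vs)]); print(cv2.minAreaRect((Q[:,:2]*1000).astype(np.float32)))
E
python3 key.py 6
```

```text
t 20.85 pos [ 0.4692 -0.1694  0.2261] yaw -109.9 F [ 0.2 -0.3  1.1] T [0.03 0.   0.03] w -0.0001 j6 1.43
d [-0.141 -0.067  2.401] r [ 0.007 -0.015 -0.225] dist 0.096 rows 1.924874154913496
60
((502.4662170410156, -385.9711608886719), (10.126782417297363, 65.07107543945312), 10.05647087097168)
```

View pics/c6.png

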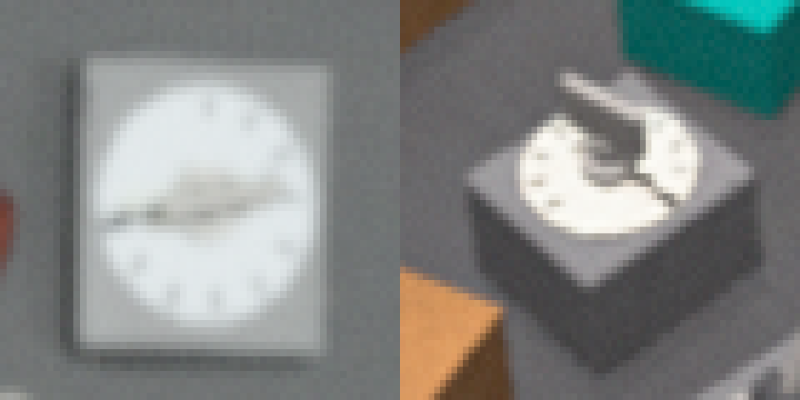

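The pointer lies on the thick tick at (115,222) in the crop. The wing is at 100.1° against 101° expected for 4.5 rad, so the key is fully wound. Next is the toggle.

Request:
drive_tool --increments '[{"rx":0,"ry":-0.015,"rz":-0.12,"dx":-0.14,"dy":-0.07,"dz":0,"gripper":-1},{"rx":0,"ry":-0.015,"rz":-0.22,"dx":-0.14,"dy":-0.07,"dz":0.3,"gripper":-1},{"rx":0,"ry":-0.015,"rz":-0.22,"dx":-0.14,"dy":-0.07,"dz":0.9,"gripper":-1},{"rx":0,"ry":-0.015,"rz":-0.22,"dx":-0.14,"dy":-0.07,"dz":1.6,"gripper":-1},{"rx":0,"ry":-0.015,"rz":-0.22,"dx":-0.14,"dy":-0.07,"dz":2.2,"gripper":-1},{"rx":0,"ry":-0.015,"rz":-0.22,"dx":-0.14,"dy":-0.07,"dz":2.4,"gripper":-1},{"rx":0,"ry":-0.015,"rz":-0.22,"dx":-0.14,"dy":-0.07,"dz":2.4,"gripper":-1}]'

```text
time: 21.65
tool_pos: [0.4653, -0.1662, 0.1288]
eef_rot: [0.998, -0.067, -0.002, 0.003]
force: [0.8, 0.4, 0.7]
gripper_width: -0.0003
```

```bash
python3 to.py .564 -.1780 .13 -97
```

```text
t 21.65 pos [ 0.4653 -0.1662  0.1288] yaw -97.7 F [0.8 0.4 0.7] T [ 0.01  0.06 -0.  ] w -0.0003 j6 1.23
d [ 2.484 -0.04  -0.04 ] r [ 0.006  0.004 -0.013] dist 0.099 rows 1.9875352722941608
```

Request:
drive_tool --increments '[{"rx":0,"ry":0,"rz":0,"dx":0.3,"dy":0,"dz":0,"gripper":-1},{"rx":0,"ry":0,"rz":0,"dx":0.65,"dy":-0.01,"dz":0,"gripper":-1},{"rx":0,"ry":0,"rz":0,"dx":1.0,"dy":-0.02,"dz":0,"gripper":-1},{"rx":0,"ry":0,"rz":0,"dx":1.4,"dy":-0.02,"dz":0,"gripper":-1},{"rx":0,"ry":0,"rz":0,"dx":1.8,"dy":-0.03,"dz":0,"gripper":-1},{"rx":0,"ry":0,"rz":0,"dx":2.2,"dy":-0.04,"dz":0,"gripper":-1},{"rx":0,"ry":0,"rz":0,"dx":2.4,"dy":-0.04,"dz":0,"gripper":-1},{"rx":0,"ry":0,"rz":0,"dx":2.4,"dy":-0.04,"dz":0,"gripper":-1}]'

```text
time: 22.45
tool_pos: [0.5629, -0.1783, 0.1299]
eef_rot: [0.998, -0.067, -0.001, 0.003]
force: [-0.4, -0.1, 0.3]
gripper_width: 0.0004
```

Request:
drive_tool --increments '[{"rx":0,"ry":0,"rz":0,"dx":-0.3,"dy":0,"dz":-0.2,"gripper":-1},{"rx":0,"ry":0,"rz":0,"dx":-0.8,"dy":0,"dz":-0.8,"gripper":-1},{"rx":0,"ry":0,"rz":0,"dx":-1.5,"dy":0,"dz":-1.5,"gripper":-1},{"rx":0,"ry":0,"rz":0,"dx":-2.2,"dy":0,"dz":-2.2,"gripper":-1},{"rx":0,"ry":0,"rz":0,"dx":-2.8,"dy":0.5,"dz":-2.8,"gripper":-1},{"rx":0,"ry":0,"rz":0,"dx":-3.2,"dy":1.0,"dz":-3.2,"gripper":-1},{"rx":0,"ry":0,"rz":0,"dx":-3.2,"dy":1.0,"dz":-3.2,"gripper":-1}]'

```text
time: 23.15
tool_pos: [0.4306, -0.2021, 0.2621]
eef_rot: [0.998, -0.069, 0.002, 0.006]
force: [-0.3, -0.2, -0.1]
gripper_width: -0.0001
```

```bash
python3 to.py .564 -.1780 .13 -97; python3 key.py 7; python3 bar.py 7; python3 - <<'E'
from cloud import *
P=cloud('top',np.load('top7.npy'));z=P[...,2]
a=np.radians(-7);X=np.array([np.cos(a),np.sin(a)]);u=(P[...,:2]-[.5504,-.1762])@X*1000; w=(P[...,:2]-[.5504,-.1762])@[-X[1],X[0]]*1000
m=(z>.125)&(z<.17)&(abs(u)<75)&(abs(w)<45);print(m.sum(),u[m].mean(),w[m].mean(),z[m].mean())
for n in('top','scene'): cv2.imwrite(f'pics/{n}7.png',cv2.resize(cv2.imread(f'{n}7.png'),(768,576)))
E
```

```text
t 23.15 pos [ 0.4306 -0.2021  0.2621] yaw -97.9 F [-0.3 -0.2 -0.1] T [0.01 0.03 0.04] w -0.0001 j6 1.13
d [ 3.205 -1.092  3.307] r [ 0.011 -0.005 -0.016] dist 0.189 rows 3.7863919591685624
58
((502.93304443359375, -387.2182312011719), (9.85922622680664, 62.332420349121094), 9.229705810546875)
(-120, -70) 78 x 40.3 70.8 54.9 z 0.0887 y -101.6 -70.3
(-70, -45) 60 x 40.3 70.4 56.0 z 0.0893 y -69.6 -45.0
(-30, 30) 177 x -18.6 72.7 52.5 z 0.0908 y -29.8 29.8
(45, 70) 66 x 40.5 72.9 55.6 z 0.0879 y 45.1 69.7
(70, 120) 72 x 39.8 70.9 55.4 z 0.0882 y 70.1 97.8
cap? 76 -4.242634536215389 1.707938750706367
50 40.163042699911415 0.1794542195599232 0.14655145059535407
```

View pics/top7.png

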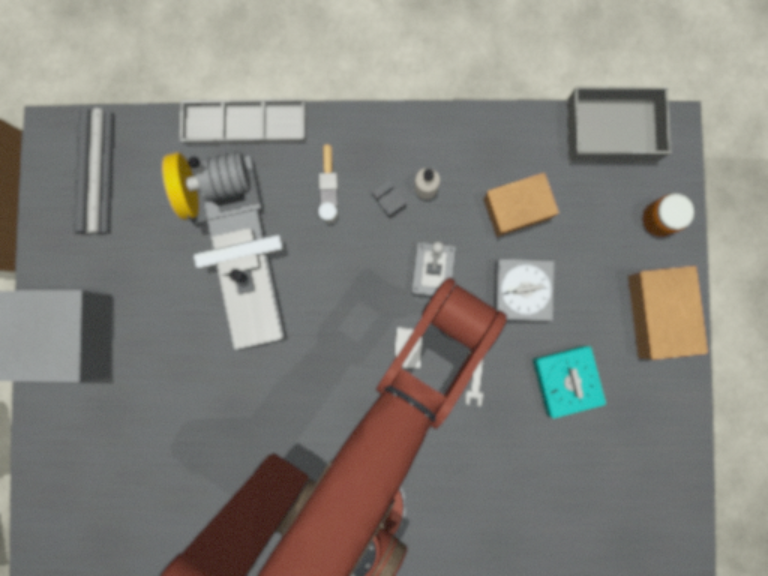

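View pics/scene7.png

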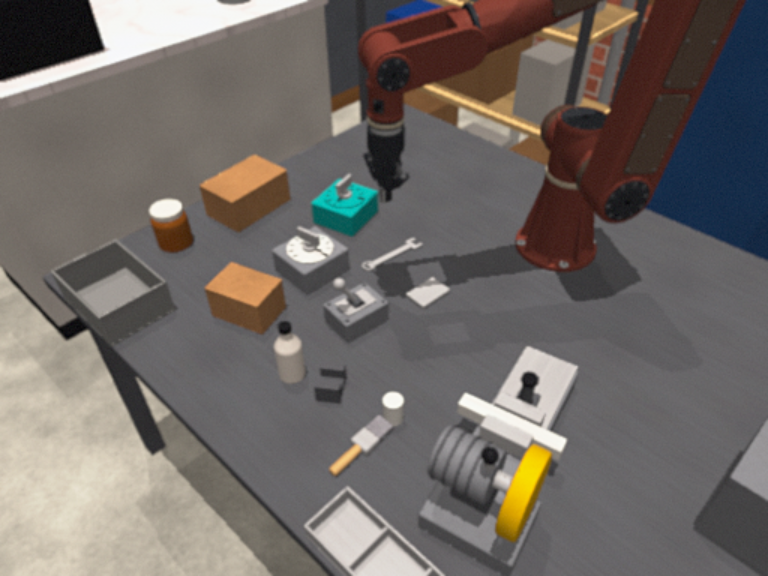

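The toggle ball is at +40 mm (on), the bar is clamped, the pointer is at the thick tick, the bystanders haven't moved and the arm is clear. Handing in.

```bash
python3 -c "
from rig import ctrl
print(ctrl.hand_in())"
```

```text
the job is handed in; nothing more can be done
None
```

The job is done in the order asked and handed in at about 23 s. The hand-in gives no verdict.

- **Bar and vise:** I laid the bar between the open jaws and let go, then gripped the post and slid the jaw until the force rose to about 20 N with no further movement. In the last pictures the bar lies square against the fixed jaw, about 2 mm off centre across the jaws, with the sliding jaw at about 0.10.
- **Timer:** I wound the key in five part turns without letting go of it, until the torque rose from about 0.2 to 1.7 N m at the stop. The pointer is on the thick tick. The wing's angle is within about 1–2° of the fully wound value.
- **Isolator:** I then pushed the lever over. Its ball now stands about +40 mm from the middle of the box, which is on.
- **Other things:** I compared the first and last pictures by eye, and the other things and the turquoise look-alike appear unmoved. The arm's link partly hid the plate and spanner in the last top view, but both are visible in the scene view. The robot touches nothing.

Two things went differently from plan. The first drive call was refused before anything moved, and my first grip on the post closed on its cap, so I opened, lowered and gripped again. That second grip read about 27 mm instead of 24 mm, so it may still have touched the cap's edge, but it held through the slide.

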